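# Swap the wax tin at the back of the bottle caddy for the stain pot

## Robot

A 6-joint arm with a two-finger parallel gripper is mounted at the origin on a cart in front of the work surface, level with it; the furniture and walls round the work are solid. World frame = base frame: x ahead of the robot, y to its left, z up, the work surface at z = 0. Lengths are in m, angles in rad, forces in N, time in s.
With the tool pointing down it reaches from about 0.325 to 0.875 m from the base axis. Payload 4.4 kg.
Tool frame: the origin (TCP) lies midway between the tips of the shut fingers; the grasp point (between the pads) lies 19 mm behind it; z points along the fingers, y is the line along which they close (so a half turn about z gives the same grasp; the last joint's range is limited). The gripper opens to 85 mm and grips with 20 to 120 N. Pads are 22 mm wide; open, the fingers measure 114 mm over their backs; the gripper's body (76 mm by 85 mm) begins 54 mm behind the grasp point. The pads swing forward as they close: fully open they stand 13 mm farther back than shut.
Start: joints at [1.123, 0.207, 1.542, -0, 1.393, -0.15], TCP at [0.168, 0.55, 0.194] pointing down, gripper open.
Joint ranges: [-2.73, 2.73], [-0.86, 2.22], [0.23, 2.46], [-1.11, 4.25], [0.08, 2.63], [-2.82, 2.82]. Speed limits (rad/s): [2.79, 2.79, 3.14, 3.14, 3.14, 3.14].

## Interface

Orientations are given as [roll, pitch, yaw] about the fixed x, y, z axes, in that order (R = Rz(yaw) Ry(pitch) Rx(roll)).
In Python, from workcell import arm gives the robot as it stands.
- The arm moves only by the tool drive_tool, never from a script. Its argument "steps" is a list of rows, each a list of 7 numbers: the gripper command: -1 is fully open, 1 is shut, values between are in proportion, then the shift along the tool's x, y, z as a fraction of full scale, then the turn, a rotation vector about the tool's x, y, z as a fraction of full scale. In form: [[hand, dx, dy, dz, ax, ay, az], ...]. A call has exactly 10 rows; each row shifts and turns the commanded pose from where the row before left it, along the tool's axes as they then stand; what a row does not reach is not made up. Full scale, the value 1, is 4 cm for a shift and 5 degrees for a turn. A row lasts 1/12 s, in which the tool goes at most 41.7 mm and 7.16 degrees, less where a joint would pass 70% of its speed; a pose out of reach is approached as far as the arm can. A call with a number of a shift or a turn outside -1 to 1 is refused whole. A call with a gripper value outside its range is refused whole. The fingers move at their own pace and stop on an object; "grip_force" is the grip in N (left out, the last holds). Time passes only in rows, so rows that do not move let the fingers close, or fill a call up. It gives the time, the measured TCP pose, the force, the opening and the grip force at its end, in the units of the state.
- arm.sense(): the state, without advancing time (a new reading comes with each control period).
- arm.read_camera(name): name is "scene" or "top"; returns a dict with "img" (384x512x3 uint8, red, green, blue), "K" (3x3 intrinsics, pixels), "R" (3x3) and "t" (3): a world point X has camera coordinates R X + t. Camera axes: x right, y down, z forward; pixel columns grow to the right and rows downward; lengths in m; the calibration is good to about 2 mm. A picture is of the moment at which its call begins. There is no depth.
- arm.hand_in(): hands the job in; it is judged then, once.
The state is a dict: "t": time; "joints": joint angles; "joint_velocities": joint speeds; "joint_efforts": joint torques, N m; "ee_pos": TCP position; "orientation": TCP orientation; "contact_force": force on the tool from outside, world axes, zero at the start; "ft_torque": the same for the moment, N m; "width": opening from 0.0 (shut) to 1.0 (fully open); "grasp_force": force on a finger pad.
Only numpy, scipy, OpenCV 4.12 (cv2) and the standard library are available. Lean on these libraries where they do the work, as an engineer would, in place of code of your own. Each camera call takes 0.05 s, during which the arm holds its last target. There are 200 camera calls.

## Task

Get the wax tin out from behind the two cans in the wooden caddy: stand both cans on the blue drip tray first, then set the tin upright in the middle of the round rubber coaster, then stand the black stain pot on the cork round where the tin was, while both cans still wait on the tray. Finally put each can back centred on the very cork round it came from, all upright and let go, without shifting the loose bamboo cup and bamboo ring that stand near by.

Things in the scene. Friction and masses are not known exactly. Their poses are not given: they have to be found in the camera images.
- oil_mid (a point): Centre (half-way up) of the oil can: loose, upright, round, white and blue with a blue cap, 105 mm high, 53 mm in diameter (straight-sided up to about 75 mm above its foot, then a rounded shoulder and narrow cap; grip it high on the straight side, or the gripper meets the cap). At the start it stands on one of the two front cork rounds of the caddy. Site z is up the can.
- thinner_mid (a point): Centre (half-way up) of the thinner can: loose, upright, round, red with a pale grey cap, 118 mm high, 59 mm in diameter (straight-sided up to about 85 mm above its foot, then a rounded shoulder and narrow cap; grip it high on the straight side, or the gripper meets the cap) (not the taller red spray can far to the right). At the start it stands on the other front cork round of the caddy. Site z is up the can.
- tin_mid (a point): Centre (half-way up) of the wax tin: loose, round, low, silver lid and yellow label, 49 mm in diameter and 40 mm high. At the start it stands on the rear cork round of the caddy, behind the two taller cans, which leave no room for a gripper's body. Site z is up.
- ink_mid (a point): Centre (half-way up) of the stain pot: loose, upright, black with brown label and black cap, 38 mm in diameter, 75 mm high (straight-sided up to about 45 mm above its foot, then a shoulder and a 15 mm wide cap). At the start it stands on the table beyond the rubber coaster. Site z is up.
- drip_tray: Shallow blue plastic drip tray, fixed on the table, 200 mm (its x) by 120 mm (its y), floor 4 mm thick, lip 4 mm wide and 10 mm high. Origin at the centre of its underside, z up. It holds both cans side by side along its x (for instance 45 mm either side of the centre).
- caddy: Low wooden caddy, fixed on the table, 136 mm (its x, pointing away from the robot) by 190 mm (its y); floor 12 mm above the table, darker lip 7 mm wide and 20 mm above the table. Origin at the centre of its underside, z up. Three flat cork rounds, 68 mm in diameter, on its floor, centred at x = -25, y = +50 mm and x = -25, y = -50 mm (front) and x = +25, y = 0 mm (rear).
- caddy_rear (a point): Centre of the rear cork round of the caddy, at floor height (12 mm above the table); axes as the caddy's. The tin starts here and the stain pot shall end here.
- coaster_top (a point): Centre of the top face of a flat round dark rubber coaster, 104 mm in diameter, 8 mm high, fixed on the table; z up.
- bamboo_cup_mid (a point): Centre (half-way up) of a small scorched bamboo cup, 69 mm in diameter, 95 mm high, loose on the table beyond the drip tray. Leave it alone.
- ring_mid (a point): Centre (half-way up) of a pale sawn bamboo ring, 44 mm in diameter, 45 mm high, loose on the table on the robot's side of the coaster. Leave it alone.
Things that resemble listed ones, but are neither listed nor needed, are in the scene too. Leave any pink or purple look-alike of the part that bears tin_mid alone.

How it is judged:
By the outcome, as a careful person would: the job done as asked, in the order asked, and still so for the second after the job is handed in, with the robot touching nothing.
It also fails if it takes over 144 s, if anything falls off the work surface, if the arm or the gripper's body presses on something with over 40 N, if the wrist force passes 120 N, or if a joint passes its speed limit or range.

## Working session

There is one attempt and no reset: what is moved stays moved. The work goes in short steps, Python scripts to look and compute and a tool call to move; the robot and the scene stay as the last step left them, time stands still between calls to the robot, and variables do not carry over. Pictures are saved under pics/ and viewed, at most 14 in all, crops included, and the job is handed in when it is done.

Besides the shell and the picture viewer there is one more tool, called after "Emit:" by a JSON object that holds its "api" and its "payload". drive_tool: Moves the arm, as the interface text tells. Its arguments: {"type":"object","properties":{"steps":{"type":"array"},"grip_force":{"type":"number"}},"required":["steps"]}

```bash
mkdir -p pics
python3 - <<'E'
from workcell import arm
import cv2,pickle
s=arm.sense();print({k:s[k] for k in('t','ee_pos','orientation','width')})
for n in('scene','top'):
    d=arm.read_camera(n);pickle.dump(d,open(n+'0.pkl','wb'))
    cv2.imwrite(f'pics/{n}0.png',cv2.resize(d['img'][:,:,::-1],(800,600),interpolation=cv2.INTER_CUBIC))
    print(n,d['K'].round(1).tolist(),(-d['R'].T@d['t']).round(3),d['R'].round(3).tolist())
E
```

```text
{'t': 0.0, 'ee_pos': array([0.16778481, 0.54908896, 0.19322151]), 'orientation': array([-3.13933141e+00, -3.63436452e-04,  2.84480563e+00]), 'width': 0.9992057409336838}
scene [[402.2, 0.0, 261.2], [0.0, 402.2, 196.2], [0.0, 0.0, 1.0]] [-0.267 -0.607  0.766] [[0.61, -0.793, -0.008], [-0.457, -0.342, -0.821], [0.648, 0.504, -0.571]]
top [[375.8, 0.0, 253.7], [0.0, 375.8, 190.3], [0.0, 0.0, 1.0]] [0.456 0.005 1.028] [[0.029, -1.0, -0.003], [-0.997, -0.028, -0.074], [0.074, 0.005, -0.997]]
```

View pics/scene0.png

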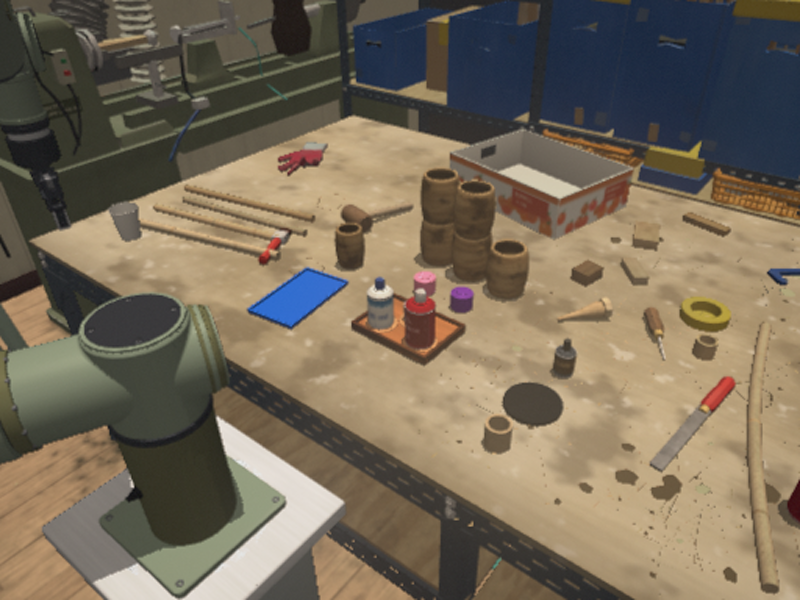

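View pics/top0.png

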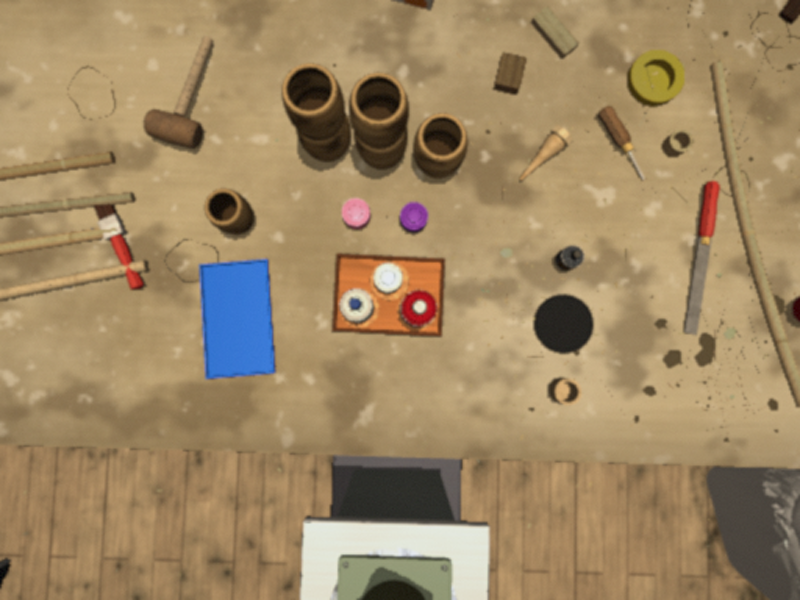

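The scene view shows the tin hidden behind the cans. In the top view: white/blue can (355,305), red can (420,308), silver tin (388,278), blue tray (238,318), coaster (563,323), stain pot (569,258), ring (563,390), bamboo cup (228,212). 

Look-alikes: for the tin, pink (356,212) and purple (414,217). For the thinner, the red object at the right edge (798,308). For the ring, a small ring at (678,143). I choose the silver tin inside the caddy. Close crops next.

Run:
```python
import cv2,pickle
im=pickle.load(open('top0.pkl','rb'))['img'][:,:,::-1]
a=cv2.resize(im[155:220,205:290],None,fx=9,fy=9,interpolation=cv2.INTER_CUBIC);cv2.imwrite('pics/c1.png',a)
b=cv2.resize(im[150:265,335:390],None,fx=5,fy=5,interpolation=cv2.INTER_CUBIC)
c=cv2.resize(im[115:250,120:180],None,fx=4.25926,fy=4.25926,interpolation=cv2.INTER_CUBIC)
c=cv2.resize(im[115:230,120:180],None,fx=5,fy=5,interpolation=cv2.INTER_CUBIC)
cv2.imwrite('pics/c2.png',cv2.hconcat([b,c]))
```

```text
(no output)
```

View pics/c1.png

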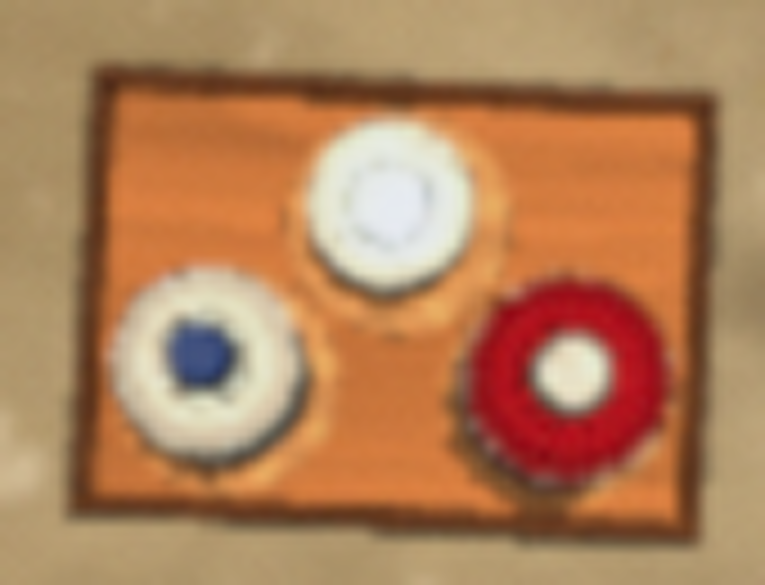

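View pics/c2.png

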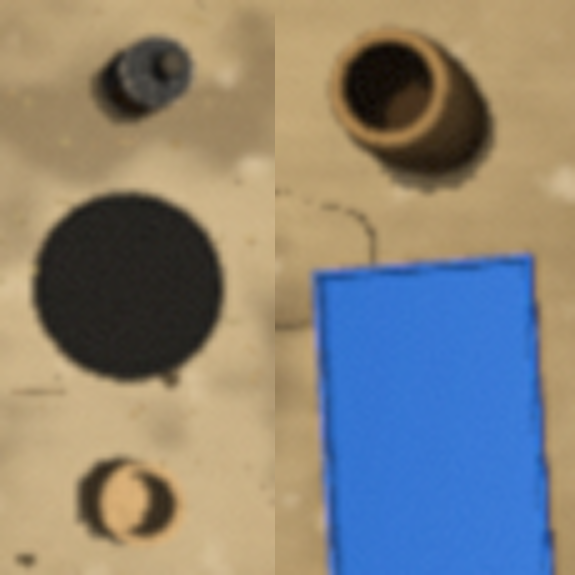

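```bash
cat > h.py <<'E'
import numpy as np,cv2,pickle
def ray(d,uv,z):
    r=d['R'].T@np.linalg.inv(d['K'])@[uv[0],uv[1],1]; c=-d['R'].T@d['t']
    return c+r*(z-c[2])/r[2]
E
python3 - <<'E'
from h import *
d=pickle.load(open('top0.pkl','rb'));s=pickle.load(open('scene0.pkl','rb'))
f=lambda u,k,o:((u[0]+.5)/k-.5+o[0],(u[1]+.5)/k-.5+o[1])
C=np.array([ray(d,f(u,9,(205,155)),.020)[:2] for u in[(100,68),(715,95),(697,540),(72,515)]])
c=C.mean(0);ex=(C[0]+C[1]-C[2]-C[3])/2;ey=(C[0]+C[3]-C[1]-C[2])/2
print('caddy',c,'size',np.linalg.norm(ex),np.linalg.norm(ey),'yaw',np.arctan2(ex[1],ex[0]),np.arctan2(-ey[0],ey[1]))
ang=(np.arctan2(ex[1],ex[0])+np.arctan2(-ey[0],ey[1]))/2
R=np.array([[np.cos(ang),-np.sin(ang)],[np.sin(ang),np.cos(ang)]])
for n,o in[('oil cork',(-.025,.05)),('thin cork',(-.025,-.05)),('rear',(.025,0))]:print(n,c+R@o)
for n,u,z in[('oil',(202,353),.117),('thin',(572,371),.130),('tin',(390,203),.052)]:print(n,ray(d,f(u,9,(205,155)),z)[:2])
for n,u,z in[('pot cap',(170,66),.075),('coaster',(128,286),.008),('ring',(140,502),.045)]:print(n,ray(d,f(u,5,(335,150)),z)[:2])
print('cup',ray(d,f((115,87),5,(120,115)),.095)[:2])
h=cv2.cvtColor(d['img'],cv2.COLOR_RGB2HSV);m=cv2.inRange(h,(100,140,60),(125,255,255))
k=max(cv2.findContours(m,0,1)[0],key=cv2.contourArea);r=cv2.minAreaRect(k);b=cv2.boxPoints(r)
P=np.array([ray(d,u,.01)[:2] for u in b]);print('tray',P.mean(0),P.tolist(),[np.linalg.norm(P[i]-P[i-1]) for i in range(2)])
# reprojection to the scene image (800px)
for n,p in[('oiltop',ray(d,f((202,353),9,(205,155)),.117)),('thintop',ray(d,f((572,371),9,(205,155)),.13)),('pottop',ray(d,f((170,66),5,(335,150)),.075)),('coaster',ray(d,f((128,286),5,(335,150)),.008))]:
    q=s['K']@(s['R']@p+s['t']);print(n,q[:2]/q[2]*1.5625)
E
```

```text
caddy [0.53579282 0.0241186 ] size 0.1338936184577038 0.1854964979328116 yaw -0.021810180210529214 -0.013781282730193823
oil cork [0.51168652 0.07455556]
thin cork [ 0.50990704 -0.02542861]
rear [0.56078886 0.02367373]
oil [0.51324083 0.07415104]
thin [ 0.51042197 -0.02534903]
tin [0.56242231 0.0260648 ]
pot cap [ 0.60532371 -0.28146414]
coaster [ 0.49494289 -0.27957835]
ring [ 0.38189532 -0.27633299]
cup [0.6645176  0.29377387]
tray [0.48806789 0.28710801] [[0.5803620294524255, 0.3576337287963372], [0.5917758332011623, 0.23947791454500358], [0.3956746879404955, 0.21741729673268131], [0.38445900561533053, 0.33390310805575146]] [np.float64(0.197335088388383), np.float64(0.11870581854909358)]
oiltop [377.96261727 277.46766227]
thintop [418.13708708 289.3462654 ]
pottop [564.54955079 338.83994242]
coaster [529.91407883 400.10017879]
```

Emit:
{"api": "drive_tool", "payload": {"steps": [[-1, 0, 0, 0, 0, 0, -0.85], [-1, 0, 0, 0, 0, 0, -0.85], [-1, 0, 0, 0, 0, 0, -0.85], [-1, 0, 0, 0, 0, 0, -0.85], [-1, -0.47, -0.65, 0, 0, 0, 0], [-1, -0.47, -0.65, 0, 0, 0, 0], [-1, -0.47, -0.65, 0, 0, 0, 0], [-1, -0.47, -0.65, 0, 0, 0, 0], [-1, -0.47, -0.65, 0, 0, 0, 0], [-1, -0.47, -0.65, 0, 0, 0, 0]], "grip_force": 40}}

```text
t: 0.93
ee_pos: [0.2812, 0.3923, 0.1938]
orientation: [-3.141, -0.001, -3.141]
contact_force: [1.4, 0.4, 0.1]
width: 1.002
grasp_force: 0.0
```

Emit:
{"api": "drive_tool", "payload": {"steps": [[-1, -0.47, -0.65, 0, 0, 0, 0], [-1, -0.47, -0.65, 0, 0, 0, 0], [-1, -0.47, -0.65, 0, 0, 0, 0], [-1, -0.47, -0.65, 0, 0, 0, 0], [-1, -0.47, -0.65, 0, 0, 0, 0], [-1, -0.47, -0.65, 0, 0, 0, 0], [-1, -0.47, -0.65, 0, 0, 0, 0], [-1, -0.47, -0.65, 0, 0, 0, 0], [-1, -0.47, -0.65, 0, 0, 0, 0], [-1, 0, 0, 0, 0, 0, 0]]}}

```text
t: 1.77
ee_pos: [0.4529, 0.1555, 0.1942]
orientation: [-3.139, 0.001, 3.136]
contact_force: [-0.1, -0.1, 0.6]
width: 1.0
grasp_force: 0.0
```

Emit:
{"api": "drive_tool", "payload": {"steps": [[-1, -0.37, -0.5, 0, 0, 0, 0], [-1, -0.37, -0.5, 0, 0, 0, 0], [-1, -0.37, -0.5, 0, 0, 0, 0], [-1, -0.37, -0.5, 0, 0, 0, 0], [-1, 0, 0, 0.3, 0, 0, 0], [-1, 0, 0, 0.3, 0, 0, 0], [-1, 0, 0, 0.3, 0, 0, 0], [-1, 0, 0, 0.3, 0, 0, 0], [-1, 0, 0, 0.3, 0, 0, 0], [-1, 0, 0, 0, 0, 0, 0]]}}

```text
t: 2.6
ee_pos: [0.5059, 0.0807, 0.1305]
orientation: [3.141, -0.007, -3.14]
contact_force: [0.2, -0.6, 0.5]
width: 0.998
grasp_force: 0.0
```

Run:
```python
from workcell import arm
import cv2
print(arm.sense()['ee_pos'])
d=arm.read_camera('scene')['img'][130:250,190:330,::-1]
e=arm.read_camera('top')['img'][130:250,190:330,::-1]
cv2.imwrite('pics/g1.png',cv2.resize(cv2.vconcat([d,e]),None,fx=2.5,fy=2.5,interpolation=cv2.INTER_CUBIC))
```

```text
[0.50589392 0.08069314 0.130494  ]
```

View pics/g1.png

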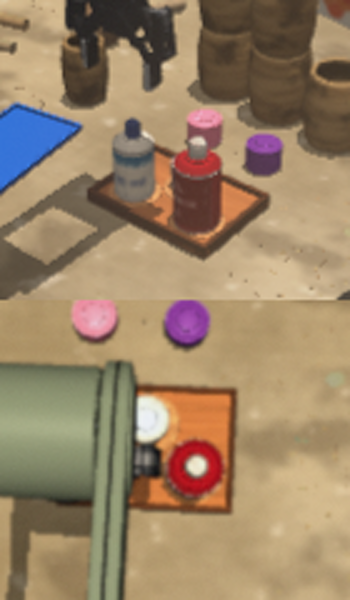

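The crop shows the open fingers above and astride the white can's blue cap (scene crop 133,128), with the red can clear of them (top crop 195,466).

Emit:
{"api": "drive_tool", "payload": {"steps": [[-1, 0, 0, 0, 0, 0, 0], [-1, 0, 0, 0, 0, 0, 0], [-1, 0, 0, 0.3, 0, 0, 0], [-1, 0, 0, 0.3, 0, 0, 0], [-1, 0, 0, 0, 0, 0, 0], [-1, 0, 0, 0, 0, 0, 0], [-1, 0, 0, 0, 0, 0, 0], [-1, 0, 0, 0, 0, 0, 0], [-1, 0, 0, 0, 0, 0, 0], [-1, 0, 0, 0, 0, 0, 0]]}}

```text
t: 3.53
ee_pos: [0.5099, 0.0798, 0.1111]
orientation: [-3.142, 0.001, 3.142]
contact_force: [0.3, -0.5, 0.2]
width: 1.001
grasp_force: 0.0
```

Emit:
{"api": "drive_tool", "payload": {"steps": [[-1, -0.06, -0.13, 0, 0, 0, 0], [-1, 0, 0, 0.25, 0, 0, 0], [-1, 0, 0, 0.25, 0, 0, 0], [-1, 0, 0, 0.25, 0, 0, 0], [-1, 0, 0, 0.25, 0, 0, 0], [-1, 0, 0, 0.25, 0, 0, 0], [-1, 0, 0, 0.23, 0, 0, 0], [-1, 0, 0, 0, 0, 0, 0], [-1, 0, 0, 0, 0, 0, 0], [-1, 0, 0, 0, 0, 0, 0]]}}

```text
t: 4.37
ee_pos: [0.5121, 0.0747, 0.0513]
orientation: [-3.142, 0.0, 3.142]
contact_force: [0.1, -0.4, 0.1]
width: 0.998
grasp_force: 0.0
```

Emit:
{"api": "drive_tool", "payload": {"steps": [[1, 0, 0, 0, 0, 0, 0], [1, 0, 0, 0, 0, 0, 0], [1, 0, 0, 0, 0, 0, 0], [1, 0, 0, 0, 0, 0, 0], [1, 0, 0, 0, 0, 0, 0], [1, 0, 0, 0, 0, 0, 0], [1, 0, 0, 0, 0, 0, 0], [1, 0, 0, 0, 0, 0, 0], [1, 0, 0, 0, 0, 0, 0], [1, 0, 0, 0, 0, 0, 0]]}}

```text
t: 5.2
ee_pos: [0.5165, 0.0736, 0.0579]
orientation: [-3.139, 0.009, -3.141]
contact_force: [-7.1, -3.1, 28.1]
width: 0.261
grasp_force: 35.4
```

Run:
```python
from workcell import arm
import cv2
s=arm.sense();print(s['ee_pos'],s['width'],s['contact_force'])
d=arm.read_camera('scene')['img'][140:240,200:320,::-1]
e=arm.read_camera('top')['img'][140:240,200:320,::-1]
cv2.imwrite('pics/g2.png',cv2.resize(cv2.hconcat([d,e]),None,fx=3.3,fy=5,interpolation=cv2.INTER_CUBIC))
```

```text
[0.51651599 0.07356497 0.05790761] 0.26138485406673134 [-7.10148691 -3.10572217 28.09111156]
```

View pics/g2.png

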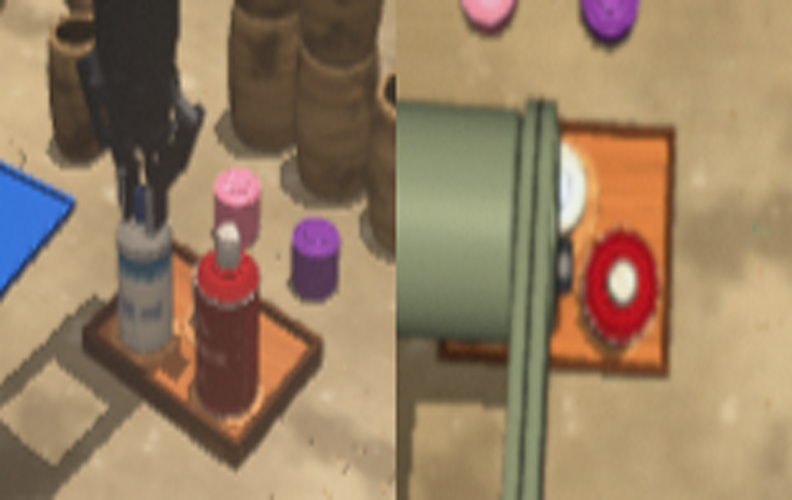

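Run:
```python
from h import *
s=pickle.load(open('scene0.pkl','rb'));t=pickle.load(open('top0.pkl','rb'))
def pr(d,p):q=d['K']@(d['R']@np.array(p)+d['t']);return (q[:2]/q[2]).round(1)
for z in(.05,.06,.07,.08,.09,.1,.117):print(z,pr(s,(.5165,.0736,z)))
print('oil foot',pr(s,(.5128,.0743,.012)),'thin foot',pr(s,(.5102,-.0254,.012)))
for z in(.13,.14,.15,.16,.17):print(z,pr(s,(.508,.0807-.045,z)),pr(s,(.508,.0807+.045,z)))
```

```text
0.05 [243.5 195.3]
0.06 [243.4 192.7]
0.07 [243.2 190. ]
0.08 [243.1 187.3]
0.09 [243.  184.6]
0.1 [242.9 181.9]
0.117 [242.7 177.2]
oil foot [243.  205.6] thin foot [267.6 217.6]
0.13 [250.6 178.8] [227.8 169.4]
0.14 [250.5 175.9] [227.6 166.6]
0.15 [250.4 173. ] [227.4 163.7]
0.16 [250.3 170.1] [227.2 160.9]
0.17 [250.3 167.1] [227. 158.]
```

The crop shows the shut fingers gripping the blue cap (scene crop 140,210), with their tips at about z=0.09 while the TCP reading is 0.058. So the true tip is about 35 mm higher than reported. I will open, rise a little, and recheck this.

Emit:
{"api": "drive_tool", "payload": {"steps": [[-1, 0, 0, -0.2, 0, 0, 0], [-1, 0, 0, 0, 0, 0, 0], [-1, 0, 0, 0, 0, 0, 0], [-1, 0, 0, 0, 0, 0, 0], [-1, 0, 0, 0, 0, 0, 0], [-1, 0, 0, 0, 0, 0, 0], [-1, 0, 0, 0, 0, 0, 0], [-1, 0, 0, 0, 0, 0, 0], [-1, 0, 0, 0, 0, 0, 0], [-1, 0, 0, 0, 0, 0, 0]]}}

```text
t: 6.13
ee_pos: [0.5117, 0.0746, 0.059]
orientation: [3.142, -0.0, 3.142]
contact_force: [-1.1, 0.6, 0.5]
width: 1.001
grasp_force: 0.0
```

Run:
```python
from workcell import arm
import cv2
s=arm.sense();print(s['ee_pos'],s['width'],s['contact_force'])
d=arm.read_camera('scene')['img'][130:230,195:315,::-1]
cv2.imwrite('pics/g3.png',cv2.resize(d,None,fx=6,fy=6,interpolation=cv2.INTER_CUBIC))
```

```text
[0.51165313 0.07463297 0.05902613] 1.0009563334100506 [-1.08387971  0.63577923  0.4894579 ]
```

View pics/g3.png

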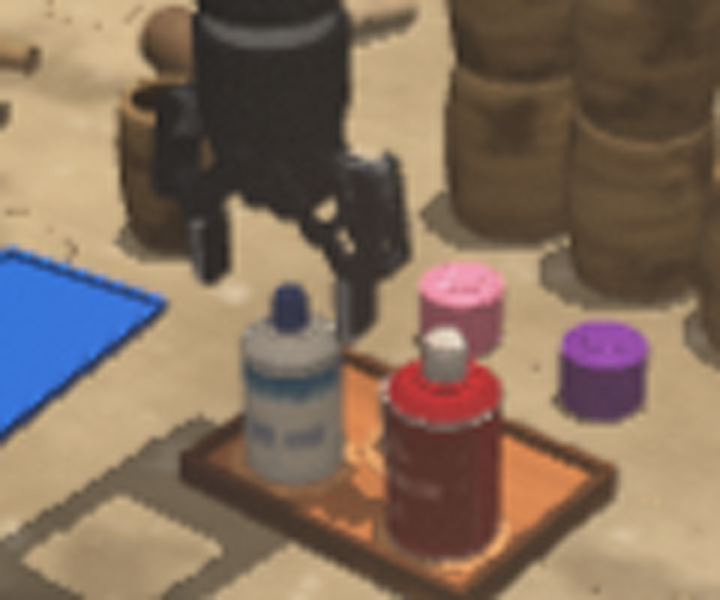

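The crop shows the can still upright (290,380), the open fingers astride it with tips at (212,280) and (352,335), and the gripper body about 40 mm above the cap. This confirms a z offset of about +30 mm. I will go 35 mm lower.

Emit:
{"api": "drive_tool", "payload": {"steps": [[-1, 0, 0, 0.2, 0, 0, 0], [-1, 0, 0, 0.2, 0, 0, 0], [-1, 0, 0, 0.2, 0, 0, 0], [-1, 0, 0, 0.1, 0, 0, 0], [-1, 0, 0, 0.1, 0, 0, 0], [-1, 0, 0, 0.05, 0, 0, 0], [-1, 0, 0, 0, 0, 0, 0], [-1, 0, 0, 0, 0, 0, 0], [-1, 0, 0, 0, 0, 0, 0], [-1, 0, 0, 0, 0, 0, 0]]}}

```text
t: 7.02
ee_pos: [0.5122, 0.0746, 0.0256]
orientation: [-3.142, 0.001, 3.141]
contact_force: [-0.1, 0.4, 0.4]
width: 0.999
grasp_force: 0.0
```

Emit:
{"api": "drive_tool", "payload": {"steps": [[1, 0, 0, 0, 0, 0, 0], [1, 0, 0, 0, 0, 0, 0], [1, 0, 0, 0, 0, 0, 0], [1, 0, 0, 0, 0, 0, 0], [1, 0, 0, 0, 0, 0, 0], [1, 0, 0, 0, 0, 0, 0], [1, 0, 0, 0, 0, 0, 0], [1, 0, 0, 0, 0, 0, 0], [1, 0, 0, 0, 0, 0, 0], [1, 0, 0, 0, 0, 0, 0]]}}

```text
t: 7.85
ee_pos: [0.5125, 0.0745, 0.0257]
orientation: [-3.141, 0.001, 3.141]
contact_force: [0.3, -1.0, 5.3]
width: 0.58
grasp_force: 42.1
```

Emit:
{"api": "drive_tool", "payload": {"steps": [[1, 0, 0, -0.1, 0, 0, 0], [1, 0, 0, -0.1, 0, 0, 0], [1, 0, 0, -0.1, 0, 0, 0], [1, 0, 0, -0.2, 0, 0, 0], [1, 0, 0, -0.2, 0, 0, 0], [1, 0, 0, -0.2, 0, 0, 0], [1, 0, 0, -0.2, 0, 0, 0], [1, 0, 0, 0, 0, 0, 0], [1, 0, 0, 0, 0, 0, 0], [1, 0, 0, 0, 0, 0, 0]]}}

```text
t: 8.68
ee_pos: [0.5116, 0.0746, 0.0692]
orientation: [-3.142, -0.0, 3.141]
contact_force: [0.2, 0.1, -0.9]
width: 0.58
grasp_force: 41.6
```

Run:
```python
from workcell import arm
import cv2
s=arm.sense();print(s['ee_pos'],s['width'],s['contact_force'])
d=arm.read_camera('scene')['img'][120:230,195:315,::-1]
cv2.imwrite('pics/g4.png',cv2.resize(d,None,fx=5,fy=5,interpolation=cv2.INTER_CUBIC))
```

```text
[0.51155578 0.07463313 0.06917586] 0.5798072897807418 [ 0.21617642  0.09741973 -0.93634652]
```

View pics/g4.png

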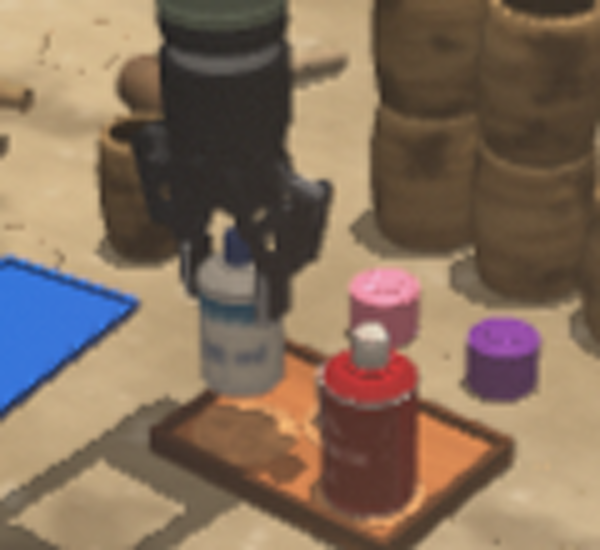

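The can is lifted and upright at (240,330), held just below the shoulder. I will carry it to the far spot on the tray.

Emit:
{"api": "drive_tool", "payload": {"steps": [[1, -0.06, 0.3, 0, 0, 0, 0], [1, -0.06, 0.6, 0, 0, 0, 0], [1, -0.06, 0.6, 0, 0, 0, 0], [1, -0.06, 0.6, 0, 0, 0, 0], [1, -0.06, 0.6, 0, 0, 0, 0], [1, -0.06, 0.6, 0, 0, 0, 0], [1, -0.06, 0.6, 0, 0, 0, 0], [1, -0.06, 0.6, 0, 0, 0, 0], [1, -0.06, 0.6, 0, 0, 0, 0], [1, 0, 0.3, 0, 0, 0, 0]]}}

```text
t: 9.57
ee_pos: [0.533, 0.2941, 0.0687]
orientation: [3.14, -0.0, -3.14]
contact_force: [0.4, -0.0, -1.4]
width: 0.578
grasp_force: 41.8
```

Emit:
{"api": "drive_tool", "payload": {"steps": [[1, 0, 0, 0, 0, 0, 0], [1, 0, 0, 0, 0, 0, 0], [1, 0, 0, 0.2, 0, 0, 0], [1, 0, 0, 0.2, 0, 0, 0], [1, 0, 0, 0.2, 0, 0, 0], [1, 0, 0, 0.2, 0, 0, 0], [1, 0, 0, 0.2, 0, 0, 0], [1, 0, 0, 0, 0, 0, 0], [1, 0, 0, 0, 0, 0, 0], [1, 0, 0, 0, 0, 0, 0]]}}

```text
t: 10.4
ee_pos: [0.5336, 0.2906, 0.0292]
orientation: [3.141, 0.0, 3.141]
contact_force: [-0.2, 1.2, -1.4]
width: 0.576
grasp_force: 41.8
```

Emit:
{"api": "drive_tool", "payload": {"steps": [[1, 0, 0, 0.1, 0, 0, 0], [1, 0, 0, 0.1, 0, 0, 0], [1, 0, 0, 0.06, 0, 0, 0], [1, 0, 0, 0.02, 0, 0, 0], [1, 0, 0, 0, 0, 0, 0], [1, 0, 0, 0, 0, 0, 0], [1, 0, 0, 0, 0, 0, 0], [1, 0, 0, 0, 0, 0, 0], [1, 0, 0, 0, 0, 0, 0], [1, 0, 0, 0, 0, 0, 0]]}}

```text
t: 11.23
ee_pos: [0.5333, 0.2906, 0.018]
orientation: [3.142, 0.0, 3.142]
contact_force: [-0.3, 0.1, -1.0]
width: 0.579
grasp_force: 41.9
```

Emit:
{"api": "drive_tool", "payload": {"steps": [[1, 0, 0, 0.03, 0, 0, 0], [1, 0, 0, 0, 0, 0, 0], [1, 0, 0, 0, 0, 0, 0], [-1, 0, 0, 0, 0, 0, 0], [-1, 0, 0, 0, 0, 0, 0], [-1, 0, 0, 0, 0, 0, 0], [-1, 0, 0, 0, 0, 0, 0], [-1, 0, 0, 0, 0, 0, 0], [-1, 0, 0, 0, 0, 0, 0], [-1, 0, 0, 0, 0, 0, 0]]}}

```text
t: 12.07
ee_pos: [0.5333, 0.2906, 0.0166]
orientation: [-3.142, -0.0, 3.141]
contact_force: [-0.0, -0.3, -0.1]
width: 0.998
grasp_force: 0.0
```

Emit:
{"api": "drive_tool", "payload": {"steps": [[-1, 0, 0, -0.2, 0, 0, 0], [-1, 0, 0, -0.4, 0, 0, 0], [-1, 0, 0, -0.5, 0, 0, 0], [-1, 0, 0, -0.5, 0, 0, 0], [-1, 0, 0, -0.5, 0, 0, 0], [-1, 0, 0, -0.5, 0, 0, 0], [-1, 0, 0, -0.5, 0, 0, 0], [-1, 0.06, -0.6, 0, 0, 0, 0], [-1, 0.06, -0.6, 0, 0, 0, 0], [-1, 0.06, -0.6, 0, 0, 0, 0]]}}

```text
t: 12.9
ee_pos: [0.5265, 0.2183, 0.1423]
orientation: [3.141, 0.002, -3.14]
contact_force: [-0.3, -0.8, 0.6]
width: 1.0
grasp_force: 0.0
```

Emit:
{"api": "drive_tool", "payload": {"steps": [[-1, 0.04, -0.61, 0, 0, 0, 0], [-1, 0.04, -0.61, 0, 0, 0, 0], [-1, 0.04, -0.61, 0, 0, 0, 0], [-1, 0.04, -0.61, 0, 0, 0, 0], [-1, 0.04, -0.61, 0, 0, 0, 0], [-1, 0.04, -0.61, 0, 0, 0, 0], [-1, 0.04, -0.61, 0, 0, 0, 0], [-1, 0.04, -0.61, 0, 0, 0, 0], [-1, 0.04, -0.61, 0, 0, 0, 0], [-1, 0.04, -0.61, 0, 0, 0, 0]]}}

```text
t: 13.73
ee_pos: [0.5101, -0.0266, 0.1416]
orientation: [-3.141, 0.001, 3.142]
contact_force: [-0.1, 0.2, -0.1]
width: 1.0
grasp_force: 0.0
```

Run:
```python
from workcell import arm
from h import *
s=arm.sense();print(s['ee_pos'],s['joint_velocities'].round(2))
d=arm.read_camera('top');h=cv2.cvtColor(d['img'],cv2.COLOR_RGB2HSV)
w=cv2.inRange(h,(0,0,110),(40,110,255))[150:250,130:170]
e=d['img'][135:250,125:185,::-1];e=cv2.resize(e,None,fx=5,fy=5,interpolation=cv2.INTER_CUBIC)
f=arm.read_camera('scene')['img'][115:230,200:290,::-1];f=cv2.resize(f,None,fx=5,fy=5,interpolation=cv2.INTER_CUBIC)
cv2.imwrite('pics/g5.png',cv2.hconcat([e,f]))
```

```text
[ 0.51011898 -0.02657598  0.14162376] [-0.58 -0.02  0.02 -0.   -0.01 -0.57]
```

View pics/g5.png

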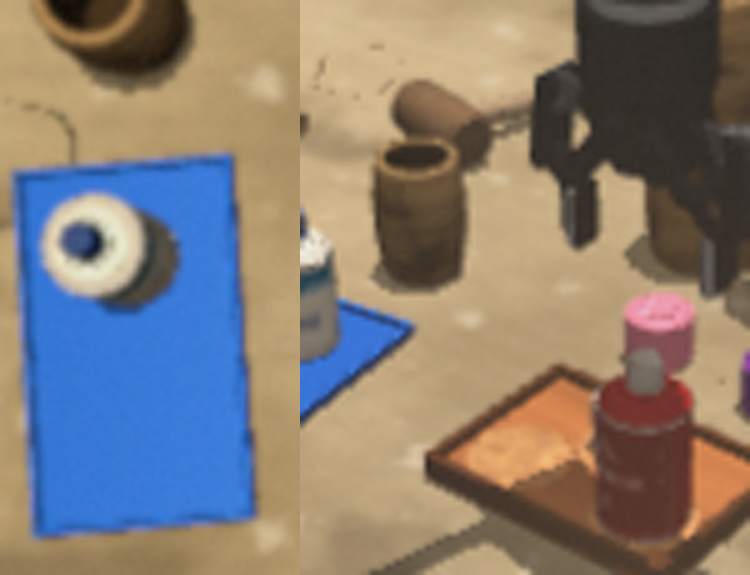

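The oil can stands upright on the tray with its cap at top crop (82,241). The open gripper hangs above the red can in the scene crop.

Run:
```python
from h import *
d=pickle.load(open('top0.pkl','rb'))
f=lambda u:((u[0]+.5)/5-.5+125,(u[1]+.5)/5-.5+135)
print(ray(d,f((82,241)),.109)[:2]);P=np.array([ray(d,f(u),.01)[:2] for u in[(14,172),(232,155),(256,518),(35,535)]]);print(P.mean(0),P)
from workcell import arm
s=arm.sense();print(s['ee_pos'],s['contact_force'])
```

```text
[0.53477321 0.28699525]
[0.48816358 0.28627522] [[0.57997647 0.35649041]
 [0.59266485 0.23783141]
 [0.39625712 0.21609078]
 [0.3837559  0.33468827]]
[ 0.5103069  -0.02845578  0.14163765] [ 0.18916139  0.23945895 -0.07737557]
```

Emit:
{"api": "drive_tool", "payload": {"steps": [[-1, 0, 0.06, 0, 0, 0, 0], [-1, 0, 0, 0.3, 0, 0, 0], [-1, 0, 0, 0.3, 0, 0, 0], [-1, 0, 0, 0.3, 0, 0, 0], [-1, 0, 0, 0.3, 0, 0, 0], [-1, 0, 0, 0.3, 0, 0, 0], [-1, 0, 0, 0.3, 0, 0, 0], [-1, 0, 0, 0.3, 0, 0, 0], [-1, 0, 0, 0.2, 0, 0, 0], [-1, 0, 0, 0.1, 0, 0, 0]]}}

```text
t: 14.67
ee_pos: [0.5092, -0.0216, 0.0437]
orientation: [3.141, -0.002, -3.14]
contact_force: [0.3, 0.9, -0.4]
width: 0.999
grasp_force: 0.0
```

Emit:
{"api": "drive_tool", "payload": {"steps": [[-1, 0, 0, 0.1, 0, 0, 0], [-1, 0, 0, 0.1, 0, 0, 0], [-1, 0, 0, 0, 0, 0, 0], [-1, 0, 0, 0, 0, 0, 0], [-1, 0, 0, 0, 0, 0, 0], [-1, 0, 0, 0, 0, 0, 0], [1, 0, 0, 0, 0, 0, 0], [1, 0, 0, 0, 0, 0, 0], [1, 0, 0, 0, 0, 0, 0], [1, 0, 0, 0, 0, 0, 0]]}}

```text
t: 15.5
ee_pos: [0.5109, -0.0234, 0.0375]
orientation: [-3.141, 0.002, 3.141]
contact_force: [0.4, -0.5, 3.5]
width: 0.66
grasp_force: 42.9
```

Emit:
{"api": "drive_tool", "payload": {"steps": [[1, 0, 0, -0.1, 0, 0, 0], [1, 0, 0, -0.2, 0, 0, 0], [1, 0, 0, -0.3, 0, 0, 0], [1, 0, 0, -0.3, 0, 0, 0], [1, 0, 0, -0.3, 0, 0, 0], [1, 0.15, 0.3, 0, 0, 0, 0], [1, 0.15, 0.6, 0, 0, 0, 0], [1, 0.15, 0.6, 0, 0, 0, 0], [1, 0.15, 0.6, 0, 0, 0, 0], [1, 0.15, 0.6, 0, 0, 0, 0]]}}

```text
t: 16.33
ee_pos: [0.4782, 0.0868, 0.084]
orientation: [3.141, -0.002, 3.141]
contact_force: [0.2, -0.7, -2.0]
width: 0.658
grasp_force: 42.8
```

Emit:
{"api": "drive_tool", "payload": {"steps": [[1, 0.15, 0.6, 0, 0, 0, 0], [1, 0.15, 0.6, 0, 0, 0, 0], [1, 0.15, 0.6, 0, 0, 0, 0], [1, 0.15, 0.6, 0, 0, 0, 0], [1, 0.15, 0.6, 0, 0, 0, 0], [1, 0.15, 0.6, 0, 0, 0, 0], [1, 0.05, 0.6, 0, 0, 0, 0], [1, 0, 0.45, 0, 0, 0, 0], [1, 0, 0.3, 0, 0, 0, 0], [1, 0, 0, 0, 0, 0, 0]]}}

```text
t: 17.17
ee_pos: [0.4409, 0.2852, 0.0844]
orientation: [3.141, -0.001, -3.139]
contact_force: [0.7, 0.9, -0.7]
width: 0.657
grasp_force: 42.9
```

Emit:
{"api": "drive_tool", "payload": {"steps": [[1, 0, 0, 0, 0, 0, 0], [1, 0, 0, 0.2, 0, 0, 0], [1, 0, 0, 0.3, 0, 0, 0], [1, 0, 0, 0.3, 0, 0, 0], [1, 0, 0, 0.2, 0, 0, 0], [1, 0, 0, 0.1, 0, 0, 0], [1, 0, 0, 0.05, 0, 0, 0], [1, 0, 0, 0, 0, 0, 0], [1, 0, 0, 0, 0, 0, 0], [1, 0, 0, 0, 0, 0, 0]]}}

```text
t: 18.0
ee_pos: [0.4428, 0.2833, 0.0394]
orientation: [3.141, 0.001, 3.141]
contact_force: [-0.0, 0.2, -2.4]
width: 0.656
grasp_force: 42.9
```

Needs another 11 mm down, then release and rise.

Emit:
{"api": "drive_tool", "payload": {"steps": [[1, 0, 0, 0.1, 0, 0, 0], [1, 0, 0, 0.1, 0, 0, 0], [1, 0, 0, 0.05, 0, 0, 0], [1, 0, 0, 0.02, 0, 0, 0], [1, 0, 0, 0, 0, 0, 0], [1, 0, 0, 0, 0, 0, 0], [1, 0, 0, 0, 0, 0, 0], [-1, 0, 0, 0, 0, 0, 0], [-1, 0, 0, 0, 0, 0, 0], [-1, 0, 0, 0, 0, 0, 0]]}}

```text
t: 18.83
ee_pos: [0.4422, 0.2831, 0.0279]
orientation: [3.141, 0.0, 3.142]
contact_force: [-0.3, 0.5, -0.5]
width: 1.002
grasp_force: 0.0
```

Emit:
{"api": "drive_tool", "payload": {"steps": [[-1, 0, 0, 0, 0, 0, 0], [-1, 0, 0, 0, 0, 0, 0], [-1, 0, 0, -0.3, 0, 0, 0], [-1, 0, 0, -0.5, 0, 0, 0], [-1, 0, 0, -0.5, 0, 0, 0], [-1, 0, 0, -0.5, 0, 0, 0], [-1, 0, 0, -0.5, 0, 0, 0], [-1, 0, 0, -0.5, 0, 0, 0], [-1, -0.25, -0.55, 0, 0, 0, 0], [-1, -0.25, -0.55, 0, 0, 0, 0]]}}

```text
t: 19.67
ee_pos: [0.4637, 0.24, 0.1431]
orientation: [3.14, 0.005, -3.139]
contact_force: [0.6, -1.2, 0.3]
width: 0.998
grasp_force: 0.0
```

Emit:
{"api": "drive_tool", "payload": {"steps": [[-1, -0.27, -0.59, 0, 0, 0, 0], [-1, -0.27, -0.59, 0, 0, 0, 0], [-1, -0.27, -0.59, 0, 0, 0, 0], [-1, -0.27, -0.59, 0, 0, 0, 0], [-1, -0.27, -0.59, 0, 0, 0, 0], [-1, -0.27, -0.59, 0, 0, 0, 0], [-1, -0.27, -0.59, 0, 0, 0, 0], [-1, -0.27, -0.59, 0, 0, 0, 0], [-1, -0.27, -0.59, 0, 0, 0, 0], [-1, 0, 0, 0, 0, 0, 0]]}}

```text
t: 20.5
ee_pos: [0.5616, 0.0223, 0.1412]
orientation: [-3.139, 0.003, 3.137]
contact_force: [-0.8, 0.2, -0.2]
width: 0.999
grasp_force: 0.0
```

Emit:
{"api": "drive_tool", "payload": {"steps": [[-1, 0, 0, 0.3, 0, 0, 0], [-1, 0, 0, 0.3, 0, 0, 0], [-1, 0, 0, 0.3, 0, 0, 0], [-1, 0, 0, 0.3, 0, 0, 0], [-1, 0, 0, 0.3, 0, 0, 0], [-1, 0, 0, 0.3, 0, 0, 0], [-1, 0, 0, 0.3, 0, 0, 0], [-1, 0, 0, 0.2, 0, 0, 0], [-1, 0, 0, 0, 0, 0, 0], [-1, 0, 0, 0, 0, 0, 0]]}}

```text
t: 21.33
ee_pos: [0.5589, 0.0267, 0.0472]
orientation: [3.141, -0.001, 3.142]
contact_force: [-0.1, -0.1, -0.1]
width: 1.0
grasp_force: 0.0
```

Emit:
{"api": "drive_tool", "payload": {"steps": [[-1, -0.05, 0, 0.25, 0, 0, 0], [-1, 0, 0, 0.25, 0, 0, 0], [-1, 0, 0, 0.25, 0, 0, 0], [-1, 0, 0, 0.2, 0, 0, 0], [-1, 0, 0, 0.2, 0, 0, 0], [-1, 0, 0, 0.1, 0, 0, 0], [-1, 0, 0, 0, 0, 0, 0], [-1, 0, 0, 0, 0, 0, 0], [-1, 0, 0, 0, 0, 0, 0], [-1, 0, 0, 0, 0, 0, 0]]}}

```text
t: 22.17
ee_pos: [0.562, 0.0266, -0.0014]
orientation: [-3.141, 0.001, 3.142]
contact_force: [0.0, -0.2, -0.6]
width: 0.999
grasp_force: 0.0
```

Run:
```python
from workcell import arm
import cv2
s=arm.sense();print(s['ee_pos'],s['width'],s['contact_force'])
d=arm.read_camera('scene')['img'][130:240,160:310,::-1]
cv2.imwrite('pics/g6.png',cv2.resize(d,None,fx=5,fy=5,interpolation=cv2.INTER_CUBIC))
```

```text
[ 0.56200851  0.02656402 -0.00138413] 0.9990165449835929 [ 0.00207505 -0.22943166 -0.64635613]
```

View pics/g6.png

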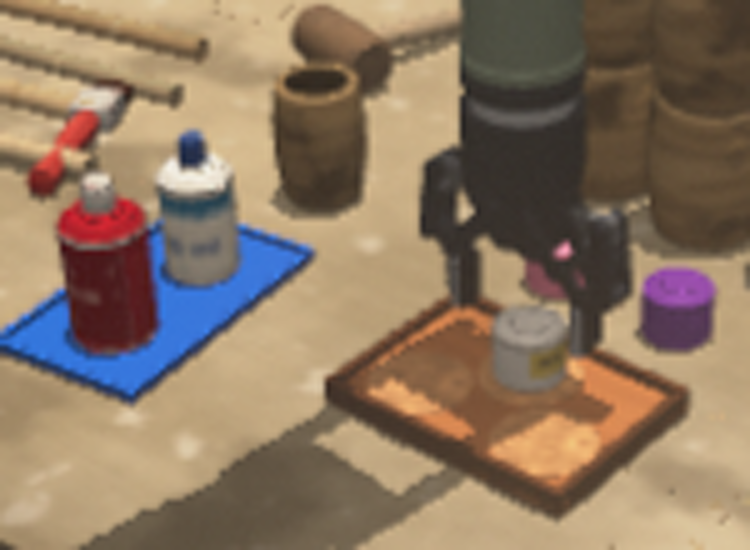

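Both cans stand upright on the tray (105,270) and (195,215). The open fingers straddle the tin (530,345), their tips a little above its mid-height. I will lower 12 mm and close.

Emit:
{"api": "drive_tool", "payload": {"steps": [[-1, 0, 0, 0.1, 0, 0, 0], [-1, 0, 0, 0.1, 0, 0, 0], [-1, 0, 0, 0.1, 0, 0, 0], [-1, 0, 0, 0, 0, 0, 0], [-1, 0, 0, 0, 0, 0, 0], [1, 0, 0, 0, 0, 0, 0], [1, 0, 0, 0, 0, 0, 0], [1, 0, 0, 0, 0, 0, 0], [1, 0, 0, 0, 0, 0, 0], [1, 0, 0, 0, 0, 0, 0]]}}

```text
t: 23.05
ee_pos: [0.562, 0.0265, -0.0135]
orientation: [-3.141, 0.001, 3.141]
contact_force: [0.2, -0.4, 1.9]
width: 0.539
grasp_force: 41.4
```

Emit:
{"api": "drive_tool", "payload": {"steps": [[1, 0, 0, 0, 0, 0, 0], [1, 0, 0, 0, 0, 0, 0], [1, 0, 0, -0.1, 0, 0, 0], [1, 0, 0, -0.2, 0, 0, 0], [1, 0, 0, -0.3, 0, 0, 0], [1, 0, 0, -0.3, 0, 0, 0], [1, 0, 0, -0.3, 0, 0, 0], [1, 0, 0, -0.3, 0, 0, 0], [1, 0, 0, 0, 0, 0, 0], [1, 0, 0, 0, 0, 0, 0]]}}

```text
t: 23.88
ee_pos: [0.5626, 0.0265, 0.0477]
orientation: [-3.141, 0.003, 3.141]
contact_force: [0.1, -0.6, -1.6]
width: 0.537
grasp_force: 41.1
```

Emit:
{"api": "drive_tool", "payload": {"steps": [[1, 0.13, -0.3, 0, 0, 0, 0], [1, 0.13, -0.6, 0, 0, 0, 0], [1, 0.13, -0.6, 0, 0, 0, 0], [1, 0.13, -0.6, 0, 0, 0, 0], [1, 0.13, -0.6, 0, 0, 0, 0], [1, 0.13, -0.6, 0, 0, 0, 0], [1, 0.13, -0.6, 0, 0, 0, 0], [1, 0.13, -0.6, 0, 0, 0, 0], [1, 0.13, -0.6, 0, 0, 0, 0], [1, 0.13, -0.6, 0, 0, 0, 0]]}}

```text
t: 24.72
ee_pos: [0.5072, -0.2027, 0.0448]
orientation: [3.141, -0.003, 3.141]
contact_force: [0.6, 0.6, -1.0]
width: 0.542
grasp_force: 41.2
```

Emit:
{"api": "drive_tool", "payload": {"steps": [[1, 0.13, -0.6, 0, 0, 0, 0], [1, 0.13, -0.6, 0, 0, 0, 0], [1, 0.13, -0.6, 0, 0, 0, 0], [1, 0, -0.25, 0, 0, 0, 0], [1, 0, 0, 0, 0, 0, 0], [1, 0, 0, 0.25, 0, 0, 0], [1, 0, 0, 0.25, 0, 0, 0], [1, 0, 0, 0.25, 0, 0, 0], [1, 0, 0, 0, 0, 0, 0], [1, 0, 0, 0, 0, 0, 0]]}}

```text
t: 25.55
ee_pos: [0.4926, -0.2813, 0.0141]
orientation: [3.139, -0.003, -3.14]
contact_force: [0.6, -0.1, -1.4]
width: 0.539
grasp_force: 41.2
```

Emit:
{"api": "drive_tool", "payload": {"steps": [[1, -0.03, -0.05, 0, 0, 0, 0], [1, 0, 0, 0.2, 0, 0, 0], [1, 0, 0, 0.2, 0, 0, 0], [1, 0, 0, 0.2, 0, 0, 0], [1, 0, 0, 0.1, 0, 0, 0], [1, 0, 0, 0, 0, 0, 0], [1, 0, 0, 0, 0, 0, 0], [1, 0, 0, 0, 0, 0, 0], [1, 0, 0, 0, 0, 0, 0], [1, 0, 0, 0, 0, 0, 0]]}}

```text
t: 26.38
ee_pos: [0.4953, -0.2857, -0.0115]
orientation: [-3.141, 0.001, 3.141]
contact_force: [0.4, -0.2, -1.2]
width: 0.54
grasp_force: 41.2
```

Emit:
{"api": "drive_tool", "payload": {"steps": [[1, 0.04, 0.05, 0, 0, 0, 0], [1, 0, 0, 0, 0, 0, 0], [1, 0, 0, 0.1, 0, 0, 0], [1, 0, 0, 0.06, 0, 0, 0], [1, 0, 0, 0, 0, 0, 0], [1, 0, 0, 0, 0, 0, 0], [1, 0, 0, 0, 0, 0, 0], [1, 0, 0, 0, 0, 0, 0], [-0.4, 0, 0, 0, 0, 0, 0], [-0.4, 0, 0, 0, 0, 0, 0]]}}

```text
t: 27.22
ee_pos: [0.4934, -0.2835, -0.0184]
orientation: [-3.141, 0.0, 3.141]
contact_force: [0.6, 1.1, -0.5]
width: 0.699
grasp_force: 0.0
```

Emit:
{"api": "drive_tool", "payload": {"steps": [[-0.5, 0, 0, 0, 0, 0, 0], [-0.5, 0, 0, 0, 0, 0, 0], [-0.5, 0, 0, -0.2, 0, 0, 0], [-0.5, 0, 0, -0.4, 0, 0, 0], [-0.5, 0, 0, -0.5, 0, 0, 0], [-0.5, 0, 0, -0.5, 0, 0, 0], [-0.5, 0, 0, -0.5, 0, 0, 0], [-0.5, 0, 0.5, -0.3, 0, 0, 0], [-0.5, 0, 0.6, 0, 0, 0, 0], [-0.5, 0, 0.6, 0, 0, 0, 0]]}}

```text
t: 28.05
ee_pos: [0.4945, -0.2159, 0.0798]
orientation: [-3.14, 0.003, 3.14]
contact_force: [-0.7, -0.0, 0.0]
width: 0.746
grasp_force: 0.0
```

Emit:
{"api": "drive_tool", "payload": {"steps": [[-0.5, 0, 0.6, 0, 0, 0, 0], [-0.5, 0, 0.6, 0, 0, 0, 0], [-0.5, 0, 0.6, 0, 0, 0, 0], [-0.5, 0, 0, 0, 0, 0, 0], [-0.5, 0, 0, 0, 0, 0, 0], [-0.5, 0, 0, 0, 0, 0, 0], [-0.5, 0, 0, 0, 0, 0, 0], [-0.5, 0, 0, 0, 0, 0, 0], [-0.5, 0, 0, 0, 0, 0, 0], [-0.5, 0, 0, 0, 0, 0, 0]]}}

```text
t: 28.88
ee_pos: [0.4933, -0.144, 0.0775]
orientation: [-3.142, -0.0, 3.14]
contact_force: [1.6, -0.4, -0.1]
width: 0.75
grasp_force: 0.0
```

Run:
```python
from workcell import arm
import cv2,pickle
s=arm.sense();print(s['ee_pos'],s['width'],s['contact_force'])
d=arm.read_camera('top');pickle.dump(d,open('top1.pkl','wb'))
b=cv2.resize(d['img'][150:250,330:390,::-1],None,fx=6,fy=6,interpolation=cv2.INTER_CUBIC)
f=arm.read_camera('scene')['img'][205:305,305:385,::-1];b=cv2.hconcat([b,cv2.resize(f,None,fx=5,fy=6,interpolation=cv2.INTER_CUBIC)])
cv2.imwrite('pics/g7.png',b)
```

```text
[ 0.49329361 -0.14403797  0.07753241] 0.7498068190584387 [ 1.58659925 -0.40879313 -0.06566981]
```

View pics/g7.png

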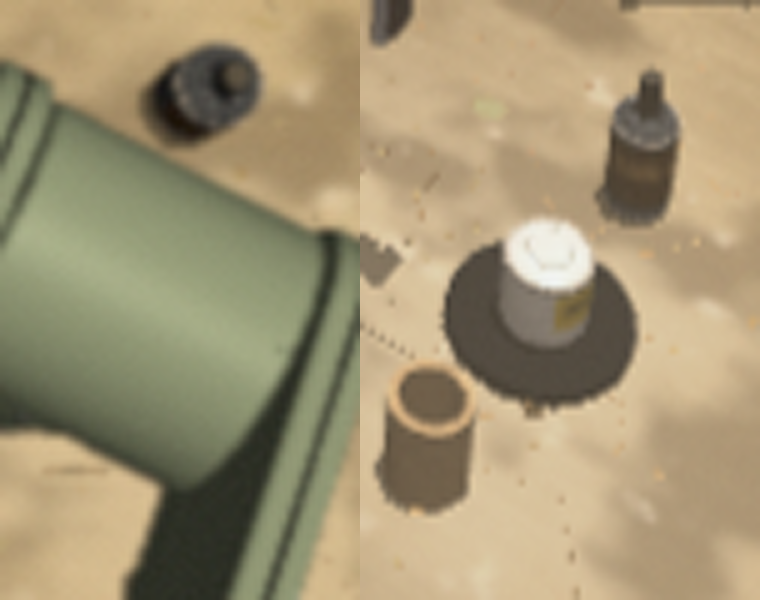

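The scene crop shows the tin upright on the coaster, perhaps a few mm off centre. The arm blocks the top view, so I will move away to measure before going on.

Emit:
{"api": "drive_tool", "payload": {"steps": [[-0.5, 0, 0.6, -0.2, 0, 0, 0], [-0.5, 0, 0.6, -0.2, 0, 0, 0], [-0.5, 0, 0.6, 0, 0, 0, 0], [-0.5, 0, 0.6, 0, 0, 0, 0], [-0.5, 0, 0.6, 0, 0, 0, 0], [-0.5, 0, 0.6, 0, 0, 0, 0], [-0.5, 0, 0.6, 0, 0, 0, 0], [-0.5, 0, 0, 0, 0, 0, 0], [-0.5, 0, 0, 0, 0, 0, 0], [-0.5, 0, 0, 0, 0, 0, 0]]}}

```text
t: 29.82
ee_pos: [0.4934, 0.0243, 0.0936]
orientation: [-3.141, 0.0, -3.141]
contact_force: [-0.3, -0.2, 0.6]
width: 0.749
grasp_force: 0.0
```

Run:
```python
from workcell import arm
import cv2,pickle
s=arm.sense();print(s['ee_pos'],s['width'])
d=arm.read_camera('top');pickle.dump(d,open('top1.pkl','wb'))
b=cv2.resize(d['img'][150:235,335:385,::-1],None,fx=7,fy=7,interpolation=cv2.INTER_CUBIC)
cv2.imwrite('pics/g8.png',b)
```

```text
[0.49340645 0.02425962 0.0935892 ] 0.7488286064653257
```

View pics/g8.png

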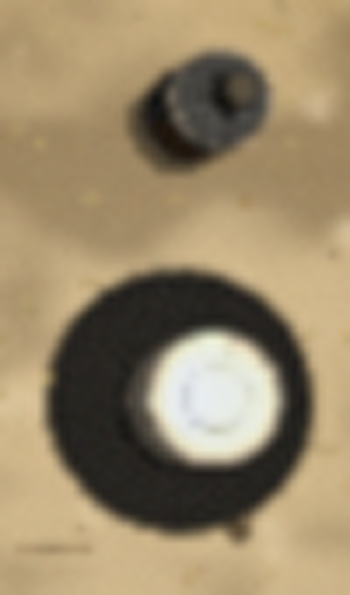

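Run:
```python
from h import *
d=pickle.load(open('top1.pkl','rb'))
f=lambda u:((u[0]+.5)/7-.5+335,(u[1]+.5)/7-.5+150)
print('tin',ray(d,f((216.5,397)),.048)[:2],'coaster',ray(d,f((180,400)),.008)[:2])
print('pot cap',ray(d,f((238,88)),.075)[:2],'pot shoulder',ray(d,f((218,101)),.05)[:2])
# Hough/ellipse check
g=cv2.cvtColor(d['img'],cv2.COLOR_RGB2GRAY)[180:232,338:384]
m=cv2.morphologyEx((g<80).astype('uint8')|(g>190).astype('uint8'),cv2.MORPH_CLOSE,np.ones((5,5)))
k=max(cv2.findContours(m,0,1)[0],key=cv2.contourArea);e=cv2.fitEllipse(k);print(e,ray(d,(e[0][0]+338,e[0][1]+180),.008))
```

```text
tin [ 0.49515725 -0.28220106] coaster [ 0.49518166 -0.27980851]
pot cap [ 0.6070139  -0.28138106] pot shoulder [ 0.60585211 -0.28144   ]
((22.181306838989258, 28.344823837280273), (36.38787841796875, 42.025997161865234), 138.4588623046875) [ 0.49075828 -0.27955993  0.008     ]
```

The top crop shows the tin's lid at (216,397) on the coaster centred at (180,400). Allowing for parallax, the tin is 2.4 mm off centre, which is good. Next is the stain pot.

Emit:
{"api": "drive_tool", "payload": {"steps": [[-1, -0.21, -0.59, 0, 0, 0, 0], [-1, -0.21, -0.59, 0, 0, 0, 0], [-1, -0.21, -0.59, 0, 0, 0, 0], [-1, -0.21, -0.59, 0, 0, 0, 0], [-1, -0.21, -0.59, 0, 0, 0, 0], [-1, -0.21, -0.59, 0, 0, 0, 0], [-1, -0.21, -0.59, 0, 0, 0, 0], [-1, -0.21, -0.59, 0, 0, 0, 0], [-1, -0.21, -0.59, 0, 0, 0, 0], [-1, -0.21, -0.59, 0, 0, 0, 0]]}}

```text
t: 30.7
ee_pos: [0.5771, -0.2142, 0.0934]
orientation: [-3.141, -0.0, 3.139]
contact_force: [0.2, 0.1, -0.1]
width: 1.004
grasp_force: 0.0
```

Emit:
{"api": "drive_tool", "payload": {"steps": [[-1, -0.21, -0.59, 0, 0, 0, 0], [-1, -0.21, -0.59, 0, 0, 0, 0], [-1, -0.21, -0.59, 0, 0, 0, 0], [-1, 0, 0, 0, 0, 0, 0], [-1, 0, 0, 0, 0, 0, 0], [-1, 0, 0, 0.15, 0, 0, 0], [-1, 0, 0, 0.15, 0, 0, 0], [-1, 0, 0, 0, 0, 0, 0], [-1, 0, 0, 0, 0, 0, 0], [-1, 0, 0, 0, 0, 0, 0]]}}

```text
t: 31.53
ee_pos: [0.6023, -0.2813, 0.0813]
orientation: [3.141, -0.001, -3.141]
contact_force: [0.6, -0.6, -0.1]
width: 0.995
grasp_force: 0.0
```

Emit:
{"api": "drive_tool", "payload": {"steps": [[-1, -0.07, -0.03, 0.2, 0, 0, 0], [-1, 0, 0, 0.3, 0, 0, 0], [-1, 0, 0, 0.3, 0, 0, 0], [-1, 0, 0, 0.3, 0, 0, 0], [-1, 0, 0, 0.3, 0, 0, 0], [-1, 0, 0, 0.3, 0, 0, 0], [-1, 0, 0, 0.3, 0, 0, 0], [-1, 0, 0, 0.2, 0, 0, 0], [-1, 0, 0, 0, 0, 0, 0], [-1, 0, 0, 0, 0, 0, 0]]}}

```text
t: 32.37
ee_pos: [0.6048, -0.2831, -0.0073]
orientation: [3.141, -0.001, 3.141]
contact_force: [1.0, -0.0, 0.4]
width: 1.001
grasp_force: 0.0
```

Emit:
{"api": "drive_tool", "payload": {"steps": [[-1, 0, 0, 0.1, 0, 0, 0], [-1, 0, 0, 0.1, 0, 0, 0], [-1, 0, 0, 0, 0, 0, 0], [-1, 0, 0, 0, 0, 0, 0], [-1, 0, 0, 0, 0, 0, 0], [-1, 0, 0, 0, 0, 0, 0], [-1, 0, 0, 0, 0, 0, 0], [-1, 0, 0, 0, 0, 0, 0], [-1, 0, 0, 0, 0, 0, 0], [-1, 0, 0, 0, 0, 0, 0]]}}

```text
t: 33.2
ee_pos: [0.6053, -0.2834, -0.0143]
orientation: [-3.142, 0.0, 3.141]
contact_force: [-0.5, -0.8, 0.6]
width: 1.002
grasp_force: 0.0
```

Down 6 mm more, and close.

Emit:
{"api": "drive_tool", "payload": {"steps": [[-1, 0, 0, 0.1, 0, 0, 0], [-1, 0, 0, 0.05, 0, 0, 0], [-1, 0, 0, 0, 0, 0, 0], [1, 0, 0, 0, 0, 0, 0], [1, 0, 0, 0, 0, 0, 0], [1, 0, 0, 0, 0, 0, 0], [1, 0, 0, 0, 0, 0, 0], [1, 0, 0, 0, 0, 0, 0], [1, 0, 0, 0, 0, 0, 0], [1, 0, 0, 0, 0, 0, 0]]}}

```text
t: 34.03
ee_pos: [0.6056, -0.2836, -0.0201]
orientation: [-3.141, 0.001, 3.141]
contact_force: [-0.7, 0.2, 0.6]
width: 0.424
grasp_force: 40.2
```

Emit:
{"api": "drive_tool", "payload": {"steps": [[1, 0, 0, -0.1, 0, 0, 0], [1, 0, 0, -0.2, 0, 0, 0], [1, 0, 0, -0.3, 0, 0, 0], [1, 0, 0, -0.3, 0, 0, 0], [1, 0, 0, -0.3, 0, 0, 0], [1, 0, 0, -0.3, 0, 0, 0], [1, 0, 0, -0.3, 0, 0, 0], [1, 0, 0, 0, 0, 0, 0], [1, 0, 0, 0, 0, 0, 0], [1, 0, 0, 0, 0, 0, 0]]}}

```text
t: 34.87
ee_pos: [0.605, -0.2831, 0.0514]
orientation: [3.141, -0.0, 3.142]
contact_force: [1.5, -0.4, -0.6]
width: 0.42
grasp_force: 40.0
```

Run:
```python
from workcell import arm
from h import *
d=arm.read_camera('top');pickle.dump(d,open('top2.pkl','wb'))
a=cv2.resize(d['img'][155:220,205:290,::-1],None,fx=9,fy=9,interpolation=cv2.INTER_CUBIC);cv2.imwrite('pics/c3.png',a)
lab=cv2.GaussianBlur(cv2.cvtColor(a,cv2.COLOR_BGR2LAB),(0,0),5)
for ch in range(3):
  c=cv2.HoughCircles(cv2.normalize(lab[:,:,ch],None,0,255,cv2.NORM_MINMAX),cv2.HOUGH_GRADIENT,1,80,param1=40,param2=12,minRadius=106,maxRadius=120)
  print(ch,None if c is None else c[0][:5].round(0).tolist())
```

```text
0 [[210.0, 380.0, 115.0], [554.0, 400.0, 115.0], [192.0, 172.0, 110.0], [574.0, 200.0, 118.0], [342.0, 190.0, 118.0]]
1 [[548.0, 388.0, 118.0], [394.0, 228.0, 118.0], [228.0, 370.0, 115.0], [400.0, 408.0, 119.0], [592.0, 200.0, 118.0]]
2 [[560.0, 404.0, 118.0], [206.0, 384.0, 119.0], [186.0, 166.0, 108.0], [604.0, 196.0, 119.0], [392.0, 224.0, 119.0]]
```

View pics/c3.png

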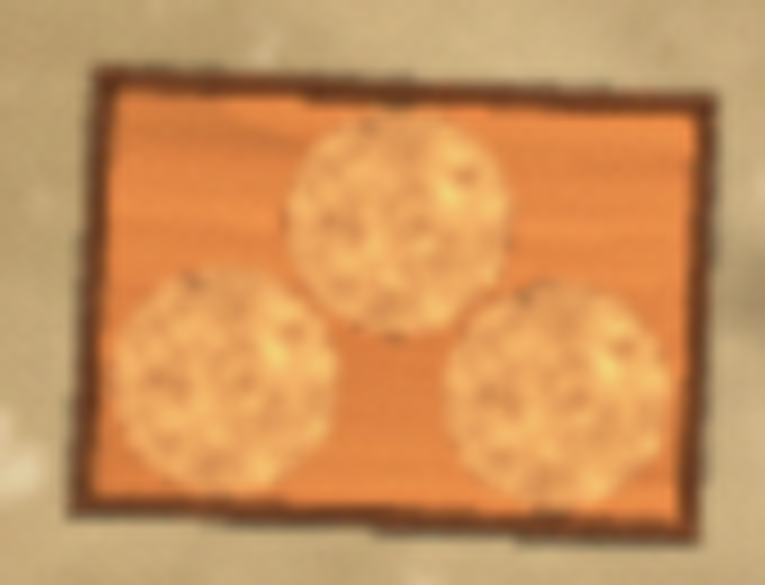

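The empty caddy shows the cork rounds centred at about (398,222) rear, (227,380) oil and (557,394) thinner.

Run:
```python
from h import *
d=pickle.load(open('top2.pkl','rb'))
f=lambda u:((u[0]+.5)/9-.5+205,(u[1]+.5)/9-.5+155)
P=[ray(d,f(u),.012)[:2] for u in((398,222),(227,380),(557,394))];print(np.round(P,4),np.linalg.norm(P[1]-P[2]),np.linalg.norm(P[1]-P[0]))
```

```text
[[ 0.5611  0.0244]
 [ 0.5119  0.0744]
 [ 0.5105 -0.025 ]] 0.09934073307397907 0.0701525855595011
```

Emit:
{"api": "drive_tool", "payload": {"steps": [[1, 0.09, 0.3, 0, 0, 0, 0], [1, 0.09, 0.6, 0, 0, 0, 0], [1, 0.09, 0.6, 0, 0, 0, 0], [1, 0.09, 0.6, 0, 0, 0, 0], [1, 0.09, 0.6, 0, 0, 0, 0], [1, 0.09, 0.6, 0, 0, 0, 0], [1, 0.09, 0.6, 0, 0, 0, 0], [1, 0.09, 0.6, 0, 0, 0, 0], [1, 0.09, 0.6, 0, 0, 0, 0], [1, 0.09, 0.6, 0, 0, 0, 0]]}}

```text
t: 35.75
ee_pos: [0.5676, -0.0532, 0.0506]
orientation: [3.141, -0.002, -3.142]
contact_force: [0.6, 0.3, -0.1]
width: 0.428
grasp_force: 40.1
```

Emit:
{"api": "drive_tool", "payload": {"steps": [[1, 0.09, 0.6, 0, 0, 0, 0], [1, 0.09, 0.6, 0, 0, 0, 0], [1, 0.06, 0.6, 0, 0, 0, 0], [1, 0, 0.2, 0, 0, 0, 0], [1, 0, 0, 0.2, 0, 0, 0], [1, 0, 0, 0.3, 0, 0, 0], [1, 0, 0, 0.3, 0, 0, 0], [1, 0, 0, 0.3, 0, 0, 0], [1, 0, 0, 0, 0, 0, 0], [1, 0, 0, 0, 0, 0, 0]]}}

```text
t: 36.58
ee_pos: [0.5581, 0.0238, 0.0055]
orientation: [3.141, -0.004, 3.14]
contact_force: [0.0, 0.1, -0.7]
width: 0.423
grasp_force: 40.1
```

Emit:
{"api": "drive_tool", "payload": {"steps": [[1, 0, 0, 0, 0, 0, 0], [1, 0, 0, 0, 0, 0, 0], [1, 0, 0, 0, 0, 0, 0], [1, 0, 0, 0, 0, 0, 0], [1, 0, 0, 0, 0, 0, 0], [1, 0, 0, 0, 0, 0, 0], [1, 0, 0, 0, 0, 0, 0], [1, 0, 0, 0, 0, 0, 0], [1, 0, 0, 0, 0, 0, 0], [1, 0, 0, 0, 0, 0, 0]]}}

```text
t: 37.42
ee_pos: [0.5597, 0.0247, 0.0076]
orientation: [-3.142, -0.0, 3.142]
contact_force: [-0.4, 0.1, -1.2]
width: 0.424
grasp_force: 40.1
```

Emit:
{"api": "drive_tool", "payload": {"steps": [[1, 0, 0, 0.15, 0, 0, 0], [1, 0, 0, 0.15, 0, 0, 0], [1, 0, 0, 0.08, 0, 0, 0], [1, 0, 0, 0.03, 0, 0, 0], [1, 0, 0, 0, 0, 0, 0], [1, 0, 0, 0, 0, 0, 0], [1, 0, 0, 0, 0, 0, 0], [1, 0, 0, 0, 0, 0, 0], [1, 0, 0, 0, 0, 0, 0], [-0.5, 0, 0, 0, 0, 0, 0]]}}

```text
t: 38.25
ee_pos: [0.5597, 0.0246, -0.0087]
orientation: [-3.142, 0.0, 3.142]
contact_force: [0.2, -0.5, 0.3]
width: 0.551
grasp_force: 0.0
```

Emit:
{"api": "drive_tool", "payload": {"steps": [[-0.5, 0, 0, 0, 0, 0, 0], [-0.5, 0, 0, 0, 0, 0, 0], [-0.5, 0, 0, 0, 0, 0, 0], [-0.5, 0, 0, 0, 0, 0, 0], [-0.5, 0, 0, -0.2, 0, 0, 0], [-0.5, 0, 0, -0.4, 0, 0, 0], [-0.5, 0, 0, -0.6, 0, 0, 0], [-0.5, 0, 0, -0.8, 0, 0, 0], [-0.5, 0, 0, -0.8, 0, 0, 0], [-0.5, 0, 0, -0.7, 0, 0, 0]]}}

```text
t: 39.08
ee_pos: [0.5601, 0.0246, 0.1337]
orientation: [-3.141, 0.002, 3.142]
contact_force: [0.6, 0.3, -0.6]
width: 0.752
grasp_force: 0.0
```

Emit:
{"api": "drive_tool", "payload": {"steps": [[-1, 0.27, 0.59, 0, 0, 0, 0], [-1, 0.27, 0.59, 0, 0, 0, 0], [-1, 0.27, 0.59, 0, 0, 0, 0], [-1, 0.27, 0.59, 0, 0, 0, 0], [-1, 0.27, 0.59, 0, 0, 0, 0], [-1, 0.27, 0.59, 0, 0, 0, 0], [-1, 0.27, 0.59, 0, 0, 0, 0], [-1, 0.27, 0.59, 0, 0, 0, 0], [-1, 0.27, 0.59, 0, 0, 0, 0], [-1, 0.27, 0.59, 0, 0, 0, 0]]}}

```text
t: 39.92
ee_pos: [0.4512, 0.2618, 0.1319]
orientation: [3.141, 0.001, 3.141]
contact_force: [-0.9, -0.0, 0.1]
width: 1.002
grasp_force: 0.0
```

Emit:
{"api": "drive_tool", "payload": {"steps": [[-1, 0.24, 0.56, 0, 0, 0, 0], [-1, 0, 0, 0, 0, 0, 0], [-1, 0, 0, 0, 0, 0, 0], [-1, 0, 0, 0, 0, 0, 0], [-1, 0, 0, 0, 0, 0, 0], [-1, 0, 0, 0, 0, 0, 0], [-1, 0, 0, 0, 0, 0, 0], [-1, 0, 0, 0, 0, 0, 0], [-1, 0, 0, 0, 0, 0, 0], [-1, 0, 0, 0, 0, 0, 0]]}}

```text
t: 40.75
ee_pos: [0.4423, 0.2828, 0.1311]
orientation: [-3.142, -0.0, 3.141]
contact_force: [-0.2, 0.7, -0.3]
width: 1.003
grasp_force: 0.0
```

Down from 0.131 to 0.0285 (2.56 units), then grip.

Emit:
{"api": "drive_tool", "payload": {"steps": [[-1, 0, 0, 0.3, 0, 0, 0], [-1, 0, 0, 0.3, 0, 0, 0], [-1, 0, 0, 0.3, 0, 0, 0], [-1, 0, 0, 0.3, 0, 0, 0], [-1, 0, 0, 0.3, 0, 0, 0], [-1, 0, 0, 0.3, 0, 0, 0], [-1, 0, 0, 0.3, 0, 0, 0], [-1, 0, 0, 0.2, 0, 0, 0], [-1, 0, 0, 0, 0, 0, 0], [-1, 0, 0, 0, 0, 0, 0]]}}

```text
t: 41.58
ee_pos: [0.4417, 0.2829, 0.0385]
orientation: [-3.141, -0.001, 3.142]
contact_force: [1.1, 0.2, 0.7]
width: 0.997
grasp_force: 0.0
```

Emit:
{"api": "drive_tool", "payload": {"steps": [[-1, 0, 0, 0.15, 0, 0, 0], [-1, 0, 0, 0.08, 0, 0, 0], [-1, 0, 0, 0, 0, 0, 0], [-1, 0, 0, 0, 0, 0, 0], [1, 0, 0, 0, 0, 0, 0], [1, 0, 0, 0, 0, 0, 0], [1, 0, 0, 0, 0, 0, 0], [1, 0, 0, 0, 0, 0, 0], [1, 0, 0, 0, 0, 0, 0], [1, 0, 0, 0, 0, 0, 0]]}}

```text
t: 42.42
ee_pos: [0.4429, 0.2831, 0.0307]
orientation: [3.141, 0.002, 3.142]
contact_force: [0.2, -2.1, 5.5]
width: 0.658
grasp_force: 43.2
```

Emit:
{"api": "drive_tool", "payload": {"steps": [[1, 0, 0, -0.1, 0, 0, 0], [1, 0, 0, -0.2, 0, 0, 0], [1, 0, 0, -0.3, 0, 0, 0], [1, 0, 0, -0.4, 0, 0, 0], [1, 0, 0, -0.4, 0, 0, 0], [1, 0, 0, -0.4, 0, 0, 0], [1, 0, 0, -0.4, 0, 0, 0], [1, -0.13, -0.3, 0, 0, 0, 0], [1, -0.13, -0.6, 0, 0, 0, 0], [1, -0.13, -0.6, 0, 0, 0, 0]]}}

```text
t: 43.25
ee_pos: [0.4581, 0.2232, 0.1193]
orientation: [3.141, 0.002, -3.139]
contact_force: [-0.1, -0.1, -1.6]
width: 0.655
grasp_force: 42.8
```

Emit:
{"api": "drive_tool", "payload": {"steps": [[1, -0.13, -0.6, 0, 0, 0, 0], [1, -0.13, -0.6, 0, 0, 0, 0], [1, -0.13, -0.6, 0, 0, 0, 0], [1, -0.13, -0.6, 0, 0, 0, 0], [1, -0.13, -0.6, 0, 0, 0, 0], [1, -0.13, -0.6, 0, 0, 0, 0], [1, -0.13, -0.6, 0, 0, 0, 0], [1, -0.13, -0.6, 0, 0, 0, 0], [1, -0.13, -0.6, 0, 0, 0, 0], [1, -0.13, -0.6, 0, 0, 0, 0]]}}

```text
t: 44.08
ee_pos: [0.5098, -0.018, 0.1188]
orientation: [3.141, 0.001, 3.142]
contact_force: [-0.3, -0.4, -2.3]
width: 0.659
grasp_force: 42.8
```

Emit:
{"api": "drive_tool", "payload": {"steps": [[1, 0, -0.2, 0, 0, 0, 0], [1, 0, 0, 0, 0, 0, 0], [1, 0, 0, 0, 0, 0, 0], [1, 0, 0, 0, 0, 0, 0], [1, 0, 0, 0, 0, 0, 0], [1, 0, 0, 0, 0, 0, 0], [1, 0, 0, 0, 0, 0, 0], [1, 0, 0, 0, 0, 0, 0], [1, 0, 0, 0, 0, 0, 0], [1, 0, 0, 0, 0, 0, 0]]}}

```text
t: 44.92
ee_pos: [0.5097, -0.0248, 0.118]
orientation: [3.142, -0.0, -3.141]
contact_force: [0.2, 0.8, -1.2]
width: 0.654
grasp_force: 42.9
```

Emit:
{"api": "drive_tool", "payload": {"steps": [[1, -0.03, 0.02, 0.1, 0, 0, 0], [1, 0, 0, 0.3, 0, 0, 0], [1, 0, 0, 0.3, 0, 0, 0], [1, 0, 0, 0.3, 0, 0, 0], [1, 0, 0, 0.3, 0, 0, 0], [1, 0, 0, 0.2, 0, 0, 0], [1, 0, 0, 0.1, 0, 0, 0], [1, 0, 0, 0, 0, 0, 0], [1, 0, 0, 0, 0, 0, 0], [1, 0, 0, 0, 0, 0, 0]]}}

```text
t: 45.75
ee_pos: [0.5117, -0.0243, 0.0547]
orientation: [-3.141, 0.002, 3.142]
contact_force: [-0.4, 0.5, -2.1]
width: 0.657
grasp_force: 42.9
```

Emit:
{"api": "drive_tool", "payload": {"steps": [[1, 0.01, 0, 0.15, 0, 0, 0], [1, 0, 0, 0.15, 0, 0, 0], [1, 0, 0, 0.1, 0, 0, 0], [1, 0, 0, 0.03, 0, 0, 0], [1, 0, 0, 0, 0, 0, 0], [1, 0, 0, 0, 0, 0, 0], [1, 0, 0, 0, 0, 0, 0], [1, 0, 0, 0, 0, 0, 0], [1, 0, 0, 0, 0, 0, 0], [-1, 0, 0, 0, 0, 0, 0]]}}

```text
t: 46.58
ee_pos: [0.5115, -0.0244, 0.0378]
orientation: [-3.141, 0.002, 3.142]
contact_force: [0.9, -0.0, -0.2]
width: 0.784
grasp_force: 0.0
```

Emit:
{"api": "drive_tool", "payload": {"steps": [[-1, 0, 0, 0, 0, 0, 0], [-1, 0, 0, 0, 0, 0, 0], [-1, 0, 0, 0, 0, 0, 0], [-1, 0, 0, 0, 0, 0, 0], [-1, 0, 0, -0.2, 0, 0, 0], [-1, 0, 0, -0.5, 0, 0, 0], [-1, 0, 0, -0.6, 0, 0, 0], [-1, 0, 0, -0.6, 0, 0, 0], [-1, 0, 0, -0.6, 0, 0, 0], [-1, 0, 0, -0.2, 0, 0, 0]]}}

```text
t: 47.42
ee_pos: [0.5134, -0.0248, 0.1494]
orientation: [-3.14, 0.008, 3.142]
contact_force: [0.6, -0.3, 1.2]
width: 0.995
grasp_force: 0.0
```

Emit:
{"api": "drive_tool", "payload": {"steps": [[-1, -0.04, 0.6, 0, 0, 0, 0], [-1, -0.04, 0.6, 0, 0, 0, 0], [-1, -0.04, 0.6, 0, 0, 0, 0], [-1, -0.04, 0.6, 0, 0, 0, 0], [-1, -0.04, 0.6, 0, 0, 0, 0], [-1, -0.04, 0.6, 0, 0, 0, 0], [-1, -0.04, 0.6, 0, 0, 0, 0], [-1, -0.04, 0.6, 0, 0, 0, 0], [-1, -0.04, 0.6, 0, 0, 0, 0], [-1, -0.04, 0.6, 0, 0, 0, 0]]}}

```text
t: 48.25
ee_pos: [0.526, 0.2169, 0.1441]
orientation: [-3.141, -0.001, 3.142]
contact_force: [0.4, -0.0, 0.1]
width: 1.0
grasp_force: 0.0
```

Emit:
{"api": "drive_tool", "payload": {"steps": [[-1, -0.04, 0.6, 0, 0, 0, 0], [-1, -0.04, 0.6, 0, 0, 0, 0], [-1, -0.04, 0.6, 0, 0, 0, 0], [-1, 0, 0.08, 0, 0, 0, 0], [-1, 0, 0, 0.2, 0, 0, 0], [-1, 0, 0, 0.2, 0, 0, 0], [-1, 0, 0, 0, 0, 0, 0], [-1, 0, 0, 0, 0, 0, 0], [-1, 0, 0, 0, 0, 0, 0], [-1, 0, 0, 0, 0, 0, 0]]}}

```text
t: 49.08
ee_pos: [0.5317, 0.2903, 0.129]
orientation: [3.142, 0.0, 3.14]
contact_force: [-0.4, 0.3, -0.6]
width: 1.001
grasp_force: 0.0
```

Emit:
{"api": "drive_tool", "payload": {"steps": [[-1, -0.04, 0, 0.2, 0, 0, 0], [-1, 0, 0, 0.3, 0, 0, 0], [-1, 0, 0, 0.3, 0, 0, 0], [-1, 0, 0, 0.3, 0, 0, 0], [-1, 0, 0, 0.3, 0, 0, 0], [-1, 0, 0, 0.3, 0, 0, 0], [-1, 0, 0, 0.3, 0, 0, 0], [-1, 0, 0, 0.3, 0, 0, 0], [-1, 0, 0, 0.2, 0, 0, 0], [-1, 0, 0, 0, 0, 0, 0]]}}

```text
t: 49.92
ee_pos: [0.5309, 0.2903, 0.0259]
orientation: [-3.14, -0.005, 3.142]
contact_force: [-1.7, 0.6, 0.0]
width: 1.006
grasp_force: 0.0
```

Emit:
{"api": "drive_tool", "payload": {"steps": [[-1, 0, 0, 0.15, 0, 0, 0], [-1, 0, 0, 0.1, 0, 0, 0], [-1, 0, 0, 0, 0, 0, 0], [-1, 0, 0, 0, 0, 0, 0], [1, 0, 0, 0, 0, 0, 0], [1, 0, 0, 0, 0, 0, 0], [1, 0, 0, 0, 0, 0, 0], [1, 0, 0, 0, 0, 0, 0], [1, 0, 0, 0, 0, 0, 0], [1, 0, 0, 0, 0, 0, 0]]}}

```text
t: 50.75
ee_pos: [0.5339, 0.2912, 0.0196]
orientation: [3.141, 0.002, 3.141]
contact_force: [0.6, -0.5, 3.5]
width: 0.576
grasp_force: 41.9
```

Emit:
{"api": "drive_tool", "payload": {"steps": [[1, 0, 0, -0.1, 0, 0, 0], [1, 0, 0, -0.2, 0, 0, 0], [1, 0, 0, -0.3, 0, 0, 0], [1, 0, 0, -0.4, 0, 0, 0], [1, 0, 0, -0.4, 0, 0, 0], [1, 0, 0, -0.4, 0, 0, 0], [1, 0, 0, -0.3, 0, 0, 0], [1, 0.06, -0.3, 0, 0, 0, 0], [1, 0.06, -0.6, 0, 0, 0, 0], [1, 0.06, -0.6, 0, 0, 0, 0]]}}

```text
t: 51.58
ee_pos: [0.5249, 0.2302, 0.1026]
orientation: [-3.141, -0.0, -3.14]
contact_force: [-0.8, -0.2, -1.0]
width: 0.58
grasp_force: 41.7
```

Emit:
{"api": "drive_tool", "payload": {"steps": [[1, 0.06, -0.6, 0, 0, 0, 0], [1, 0.06, -0.6, 0, 0, 0, 0], [1, 0.06, -0.6, 0, 0, 0, 0], [1, 0.06, -0.6, 0, 0, 0, 0], [1, 0.06, -0.6, 0, 0, 0, 0], [1, 0.06, -0.6, 0, 0, 0, 0], [1, 0.03, -0.3, 0, 0, 0, 0], [1, 0, 0, 0, 0, 0, 0], [1, 0, 0, 0, 0, 0, 0], [1, 0, 0, 0, 0, 0, 0]]}}

```text
t: 52.42
ee_pos: [0.5099, 0.0756, 0.1026]
orientation: [3.141, -0.0, 3.142]
contact_force: [-0.6, 0.7, -1.3]
width: 0.58
grasp_force: 41.8
```

Emit:
{"api": "drive_tool", "payload": {"steps": [[1, 0, 0, 0, 0, 0, 0], [1, 0, 0, 0, 0, 0, 0], [1, 0, 0, 0.2, 0, 0, 0], [1, 0, 0, 0.3, 0, 0, 0], [1, 0, 0, 0.3, 0, 0, 0], [1, 0, 0, 0.3, 0, 0, 0], [1, 0, 0, 0.2, 0, 0, 0], [1, 0, 0, 0, 0, 0, 0], [1, 0, 0, 0, 0, 0, 0], [1, 0, 0, 0, 0, 0, 0]]}}

```text
t: 53.25
ee_pos: [0.5107, 0.0752, 0.0512]
orientation: [-3.142, 0.001, -3.141]
contact_force: [-0.8, 0.7, -1.1]
width: 0.578
grasp_force: 41.8
```

Down 0.0512 to 0.0268 (0.61 units), then release and rise.

Emit:
{"api": "drive_tool", "payload": {"steps": [[1, 0, 0, 0.2, 0, 0, 0], [1, 0, 0, 0.2, 0, 0, 0], [1, 0, 0, 0.12, 0, 0, 0], [1, 0, 0, 0.06, 0, 0, 0], [1, 0, 0, 0.02, 0, 0, 0], [1, 0, 0, 0, 0, 0, 0], [1, 0, 0, 0, 0, 0, 0], [1, 0, 0, 0, 0, 0, 0], [1, 0, 0, 0, 0, 0, 0], [1, 0, 0, 0, 0, 0, 0]]}}

```text
t: 54.08
ee_pos: [0.51, 0.075, 0.0277]
orientation: [-3.142, -0.001, -3.142]
contact_force: [-2.7, -0.7, 7.7]
width: 0.576
grasp_force: 42.6
```

Emit:
{"api": "drive_tool", "payload": {"steps": [[-1, 0, 0, 0, 0, 0, 0], [-1, 0, 0, 0, 0, 0, 0], [-1, 0, 0, 0, 0, 0, 0], [-1, 0, 0, 0, 0, 0, 0], [-1, 0, 0, 0, 0, 0, 0], [-1, 0, 0, -0.2, 0, 0, 0], [-1, 0, 0, -0.5, 0, 0, 0], [-1, 0, 0, -0.6, 0, 0, 0], [-1, 0, 0, -0.6, 0, 0, 0], [-1, 0, 0, -0.6, 0, 0, 0]]}}

```text
t: 54.92
ee_pos: [0.51, 0.0751, 0.1282]
orientation: [3.142, -0.0, 3.142]
contact_force: [-0.1, -0.4, 0.2]
width: 1.003
grasp_force: 0.0
```

Emit:
{"api": "drive_tool", "payload": {"steps": [[-1, 0, 0, -0.5, 0, 0, 0], [-1, 0, 0.6, 0, 0, 0, 0], [-1, 0, 0.6, 0, 0, 0, 0], [-1, 0, 0.6, 0, 0, 0, 0], [-1, 0, 0.6, 0, 0, 0, 0], [-1, 0, 0.6, 0, 0, 0, 0], [-1, 0, 0.6, 0, 0, 0, 0], [-1, 0, 0, 0, 0, 0, 0], [-1, 0, 0, 0, 0, 0, 0], [-1, 0, 0, 0, 0, 0, 0]]}}

```text
t: 55.75
ee_pos: [0.5101, 0.2187, 0.147]
orientation: [-3.141, 0.0, -3.141]
contact_force: [-1.1, -0.7, -0.4]
width: 0.997
grasp_force: 0.0
```

Run:
```python
from workcell import arm
from h import *
d=arm.read_camera('top');pickle.dump(d,open('top3.pkl','wb'))
a=cv2.resize(d['img'][155:220,205:290,::-1],None,fx=6,fy=6,interpolation=cv2.INTER_CUBIC)
f=arm.read_camera('scene')['img'][150:280,200:390,::-1];f=cv2.resize(f,(510,349),interpolation=cv2.INTER_CUBIC)
b=np.hstack([a[:,:],]);o=np.zeros((390+1,0,3),'uint8')
o=np.vstack([cv2.resize(a,(510,390)),f])[:739];o=cv2.copyMakeBorder(o,0,0,0,0,0)
cv2.imwrite('pics/f.png',cv2.resize(o,None,fx=.81,fy=.81,interpolation=cv2.INTER_AREA) if 0 else np.hstack([a[:, :],cv2.resize(d['img'][120:250,330:390,::-1],(180,390),interpolation=cv2.INTER_CUBIC)])[:390] if 0 else cv2.vconcat([a,cv2.resize(f,(510,209))]))
t0=pickle.load(open('top0.pkl','rb'))['img'].astype(int)
for n,(y0,y1,x0,x1) in{'cup':(118,152,128,164),'ring':(238,262,350,374)}.items():print(n,abs(d['img'][y0:y1,x0:x1].astype(int)-t0[y0:y1,x0:x1]).mean())
```

```text
cup 13.555283224400872
ring 8.519675925925926
```

View pics/f.png

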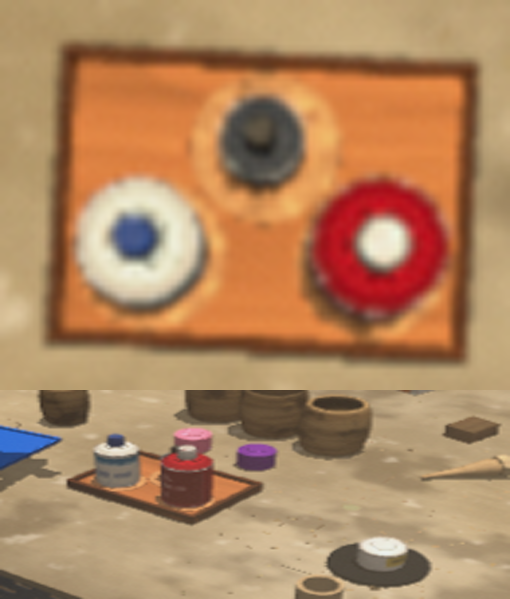

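Run:
```python
from workcell import arm
from h import *
d=pickle.load(open('top3.pkl','rb'));t0=pickle.load(open('top0.pkl','rb'))
f=lambda u:((u[0]+.5)/6-.5+205,(u[1]+.5)/6-.5+155)
for n,u,z in(('oil',(135,236),.117),('thin',(383,243),.13),('pot',(258,132),.087)):print(n,ray(d,f(u),z)[:2].round(4))
s0=pickle.load(open('scene0.pkl','rb'));s1=arm.read_camera('scene')
g=lambda x:cv2.cvtColor(x['img'],cv2.COLOR_RGB2GRAY)
for n,a,b,(y0,y1,x0,x1) in(('cup top',t0,d,(120,150,130,162)),('ring top',t0,d,(240,260,352,372)),('cup scene',s0,s1,(142,174,212,236)),('ring scene',s0,s1,(264,292,306,332))):
    m=cv2.matchTemplate(g(b)[y0-8:y1+8,x0-8:x1+8],g(a)[y0:y1,x0:x1],cv2.TM_CCOEFF_NORMED);_,v,_,l=cv2.minMaxLoc(m);print(n,round(v,3),l[0]-8,l[1]-8)
```

```text
oil [0.5129 0.0739]
thin [ 0.5121 -0.026 ]
pot [0.5599 0.0261]
cup top 0.883 0 0
ring top 1.0 0 0
cup scene 0.923 0 0
ring scene 1.0 0 0
```

```bash
python3 -c "
from workcell import arm
print(arm.hand_in())"
```

```text
the job is handed in; nothing more can be done
None
```

The job is done and handed in at about 56 s: tin upright about 2.4 mm off the coaster's centre, stain pot and both cans upright within 2 mm of their cork rounds' centres, cup and ring unmoved in the images; my first grasp of the oil can closed on its cap and pressed with about 28 N, because the fingertips were about 30 mm higher than the TCP reading.

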